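Lay out the phone-repair board for the screw work

ROBOT

A 7-joint arm with a two-finger parallel gripper is mounted at the origin on the work surface. World frame = base frame: x ahead of the robot, y to its left, z up, the work surface at z = 0. Lengths are in m, angles in degrees, forces in N, time in s.
With the tool pointing down it reaches from about 0.4 to 0.875 m from the base axis. Payload 4.4 kg.
Tool frame: the origin (TCP) lies at the very end of the fingers, on their centre line; the grasp point (between the pads) lies 19 mm behind it; z points along the fingers, y is the direction in which the jaws open and shut (so a half turn about z gives the same grasp; the last joint's range is limited). The gripper opens to 85 mm and grips with 20 to 120 N. Pads are 22 mm wide; open, the fingers measure 114 mm over their backs; the gripper's body (76 mm by 85 mm) begins 54 mm behind the grasp point. The pads swing forward as they close: fully open they stand 13 mm farther back than shut.
Start: joints at [-3.77, 36.005, 2.206, 86.941, -1.547, 57.084, -1.146], TCP at [0.65, 0, 0.231] pointing down, gripper open.
Joint ranges: [-175.42, 175.42], [-21.48, 121.26], [-71.46, 75.88], [10.55, 141.38], [-63.04, 243.04], [13.31, 113.54], [-168.57, 168.57]. Speed limits (degrees/s): [147.25, 147.25, 180, 180, 180, 180, 180].

INTERFACE

Orientations are given as [roll, pitch, yaw] about the fixed x, y, z axes, in that order (R = Rz(yaw) Ry(pitch) Rx(roll)).
In Python, from plant import * gives the robot as it stands.
- The arm moves only by the tool arm_command, never from a script. Its argument "increments" is a list of rows, each a list of 3 entries, a list of its own where there are three numbers: the shift along the tool's x, y, z in mm, then the turn, a rotation vector about the tool's x, y, z in rad, then the closure, from -1 (fully open) to 1 (shut), so that 0 is half open. A call has 1 to 10 rows; each row is the pose to reach, as a shift and turn from the pose commanded when the call began, along the tool's axes at that moment; what a row does not reach only later rows make up. A row lasts 1/8 s, in which the tool goes at most 62.5 mm and 10.7 degrees, less where a joint would pass 70% of its speed; a pose out of reach is approached as far as the arm can. A call with a gripper value outside its range is refused whole. The fingers move at their own pace and stop on an object; the grip force is fixed at half the most. Time passes only in rows, so rows that repeat a pose let the fingers close. It gives the time, the measured TCP pose, the force and the opening at its end, in the units of the state.
- get_obs(): the state, without advancing time (a new reading comes with each control period).
- grab_frame(name): name is "scene" or "side" or "wrist"; returns (picture, depth): 400x640x3 uint8, blue, green, red; 400x640 float32, m along the optical axis (not along the pixel's ray), 0 where there is no reading.
- camera_model(name): a dict with "fx", "fy", "cx", "cy" (pixels), "camera_from_world" (4x4, takes a point from world to camera coordinates); the wrist camera has in their place "T_tool_cam" (4x4, takes a point from camera to tool coordinates, whose origin is the TCP and whose axes are the flange's). Camera axes: x right, y up, looking along -z (the intrinsics and any distortion apply to the point x, -y, -z); pixel columns grow to the right and rows downward; lengths in m; the calibration is good to about 2 mm. The wrist camera is an equidistant fisheye: a pixel r from the principal point sees the ray r / f radians off the axis. A picture is of the moment at which its call begins: read the wrist's pose just before it. camera_model takes no time and is no camera call.
- finish_job(): hands the job in, once; it reports no verdict.
The state is a dict: "t": time; "joint_pos": joint angles; "joint_velocities": joint speeds; "effort": joint torques, N m; "eef_pos": TCP position; "ee_rot": TCP orientation; "contact_force": force on the tool from outside, world axes, zero at the start; "wrist_torque": the same for the moment, N m; "grip_width": opening from 0.0 (shut) to 1.0 (fully open).
Only numpy, scipy, OpenCV 4.12 (cv2) and the standard library are available. Lean on these libraries where they do the work, as an engineer would, in place of code of your own. Each camera call takes 0.05 s, during which the arm holds its last target.

TASK

The cracked back glass is off the phone, so lay the hardwood board out for the screw work: seen from the robot, stand the wide jar upright close behind the phone, a finger's width clear of it and in line with it, and stack the small jar squarely and gently on the wide jar's lid. Lay the screwdriver on the board midway between the phone and the cracked glass and level with their middles, parallel to the phone with its blade pointing away from the robot, and park the yellow pick set flat on the middle of the cracked glass, setting it down gently. Do not shift or press hard on the cracked glass, and leave the phone, the tape, the charger and the tweezers where they are.

Things in the scene. Friction and masses are not known exactly. Their poses are not given: they have to be found in the camera images.
- board: Hardwood work board with a small drawer beneath, fixed to the shelf: 300 mm along its x, 360 mm along its y, its flat top 58 mm above the shelf (the shelf is z = 0). Origin: centre of its underside, on the shelf. Its x points away from the robot, within 0.15 rad; the drawer front and brass knob face the robot and may stand out up to 30 mm.
- phone: Opened phone lying loose, face down, on the board's left or right half: 147 mm along its x, 72 mm along its y, 8 mm thick, 170 g; aluminium rim, dark inside with battery, coil and cameras. Origin: centre of its underside, on the board. Its x points away from the robot, to its camera end, within 0.25 rad; 'behind the phone' is beyond that end, 'in line' is on its x axis.
- back_glass: Cracked blue back glass lying loose, outside up, on the board's other half: 147 mm along its x, 72 mm along its y, 3 mm thick, pale crack lines, 60 g. Origin: centre of its underside, on the board; its x points away from the robot, within 0.25 rad. A camera ring, 32 mm square, 2 mm higher, is centred at x +52, y +14 mm.
- wide_jar: Clear acrylic screw-top jar with screws inside and a black lid, 56 mm diameter, 42 mm high, the lid its top 14 mm (flat on top, same diameter), the clear wall 52 mm across; about 90 g. Upright on the shelf beside the board. Origin: centre of its underside, z up.
- small_jar: Clear acrylic screw-top jar with a red lid, 40 mm diameter, 34 mm high, the lid its top 12 mm, the clear wall 36 mm across; about 45 g. Upright on the shelf beside the board. Origin: centre of its underside, z up.
- driver: Stainless precision screwdriver, 120 mm long, about 50 g, lying on the shelf beside the board: eight-sided handle 12 mm across (lying on a flat), then a thin blade shaft. Origin: on its axis at mid-length, 6 mm above what it lies on; its x runs along the axis to the blade tip at +60 mm. The handle runs from x -60 to +22 mm; it balances at about x -17 mm: grip it there.
- picks: Yellow plastic pick set lying flat on the shelf beside the board: a grip sleeve 36 mm along its x, 22 mm along its y, 10 mm thick, with four thin picks fanned out of its +x end to x +45 mm; about 20 g. Origin: centre of the sleeve's underside, z up. Grip the sleeve across its 22 mm.
- tape: Roll of white tape lying loose on the board behind the cracked glass: 60 mm across, 19 mm high. Origin: centre of its underside. Leave alone.
- tweezers: Steel tweezers, 125 mm long, 6 mm high, loose on the shelf to the left, beyond the things there. Origin: underside, about mid-length; x to the tips. Leave alone.
- charger: White plug-in phone charger, 34 x 44 mm, 28 mm high, with two brass pins out of one side, loose on the shelf to the right, beyond the things there. Origin: centre of its underside. Leave alone.
Things that resemble listed ones, but are neither listed nor needed, are in the scene too. Of the things shaped like the picks, the yellow one is meant.

How it is judged:
By the outcome, as a careful person would: the job done as asked, in the order asked, and still so for the second after the job is handed in, with the robot touching nothing.
It also fails if it takes over 109 s, if anything falls off the work surface, if the arm or the gripper's body presses on something with over 40 N, if the wrist force passes 120 N, or if a joint passes its speed limit or range.

## Working session

There is one attempt and no reset: what is moved stays moved. The work goes in short steps, Python scripts to look and compute and a tool call to move; the robot and the scene stay as the last step left them, time stands still between calls to the robot, and variables do not carry over. Pictures are saved under pics/ and viewed, and the job is handed in when it is done.

Besides the shell and the picture viewer there is one more tool, called after "Call:" in YAML: its name, and indented under it one key for each argument. arm_command: Moves the arm, as the interface text tells. Its arguments: {"type":"object","properties":{"increments":{"type":"array","items":{"type":"array"}}},"required":["increments"]}

```bash
ls; mkdir -p pics
cat > h.py <<'E'
from plant import *
import numpy as np, cv2
def save(n,img): cv2.imwrite('pics/'+n+'.png',img)
E
python3 - <<'E'
from h import *
o=get_obs(); print(o)
for n in ("scene","side","wrist"):
    m=camera_model(n); print(n,m)
    p,d=grab_frame(n); save(n+'0',p); np.save('pics/'+n+'0d.npy',d)
E
```

```text
pics
{'t': 0.0, 'joint_pos': array([-3.7704615 , 36.05767489,  2.20419178, 86.99650516, -1.54795552,
       57.08199797, -1.14599098]), 'joint_velocities': array([-0.07616654, -0.04551693, -0.0137105 ,  0.14577961,  0.02672451,
       -0.02755989,  0.00440812]), 'effort': array([-1.11932164e-03, -5.63405585e+01,  1.22606792e+00, -1.93450052e+01,
        1.09587883e-02,  1.05136272e-02, -8.84369996e-06]), 'eef_pos': array([6.49383288e-01, 2.18761588e-05, 2.30400801e-01]), 'ee_rot': array([-1.79893555e+02,  1.48787732e-03,  8.99984693e+01]), 'contact_force': array([ 0.88198864,  0.09008069, -0.44575508]), 'wrist_torque': array([ 0.01822765, -0.0054078 ,  0.00193261]), 'grip_width': 0.998921682280999}
scene {'fx': 463.85019918341936, 'fy': 463.85019918341936, 'cx': 320.5543308050313, 'cy': 201.32633444021215, 'camera_from_world': array([[ 0.3101139 ,  0.95054808,  0.01696239, -0.11405425],
       [-0.76837883,  0.24009515,  0.5932523 ,  0.33787427],
       [ 0.55984224, -0.19700933,  0.80483787, -1.56701654],
       [ 0.        ,  0.        ,  0.        ,  1.        ]])}
side {'fx': 473.62341976252344, 'fy': 473.62341976252344, 'cx': 312.80983411651573, 'cy': 203.32700273155092, 'camera_from_world': array([[ 0.99569718, -0.09140997, -0.01521015, -0.49826998],
       [ 0.07844903,  0.7441295 ,  0.66341317, -0.04147316],
       [-0.04932426, -0.66175184,  0.74809867, -1.23521493],
       [ 0.        ,  0.        ,  0.        ,  1.        ]])}
wrist {'fx': 309.70691628693146, 'fy': 309.70691628693146, 'cx': 322.91617208426146, 'cy': 198.36417998438196, 'T_tool_cam': array([[-1.88177470e-05,  9.64823814e-01,  2.62897334e-01,
         6.51649330e-02],
       [ 9.99999798e-01, -1.48800145e-04,  6.17669505e-04,
         1.24795978e-03],
       [ 6.35061409e-04,  2.62897293e-01, -9.64823616e-01,
        -1.41355479e-01],
       [ 0.00000000e+00,  0.00000000e+00,  0.00000000e+00,
         1.00000000e+00]])}
```

View pics/scene0.png

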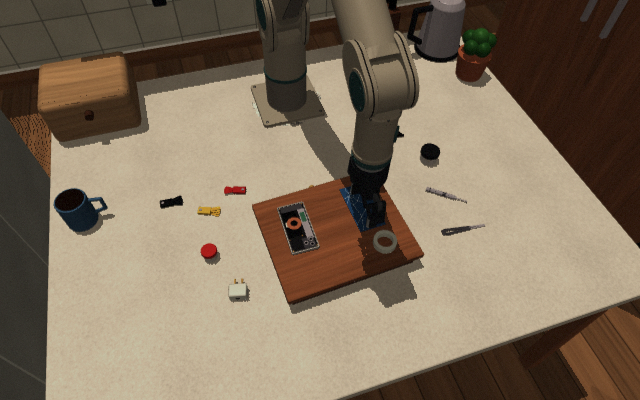

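View pics/side0.png

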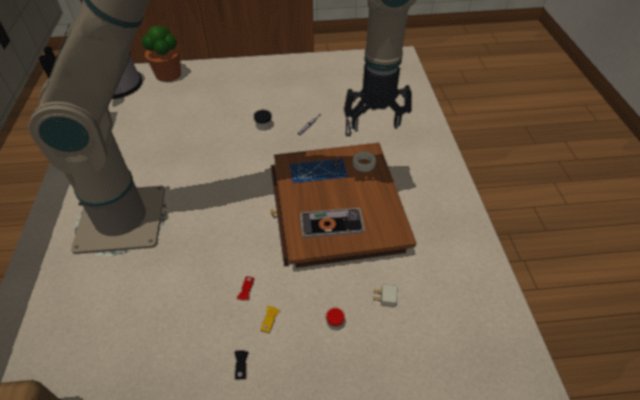

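View pics/wrist0.png

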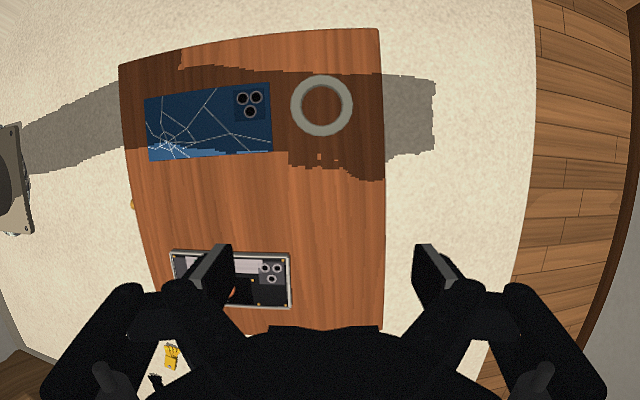

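Run:
```python
import cv2
a=cv2.imread('pics/scene0.png')
L=cv2.resize(a[110:250,380:500],None,fx=5,fy=5,interpolation=cv2.INTER_CUBIC)[:600]
R=cv2.resize(a[175:310,150:290],None,fx=4,fy=4,interpolation=cv2.INTER_CUBIC)
save=cv2.imwrite
save('pics/cL.png',L);save('pics/cR.png',R)
b=cv2.imread('pics/side0.png')
save('pics/cS.png',cv2.resize(b[90:180,230:420],None,fx=4,fy=4,interpolation=cv2.INTER_CUBIC))
```

```text
(no output)
```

View pics/cL.png

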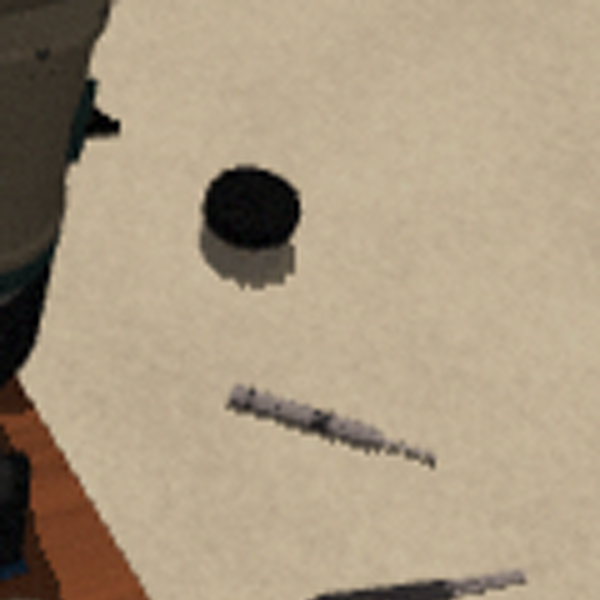

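View pics/cR.png

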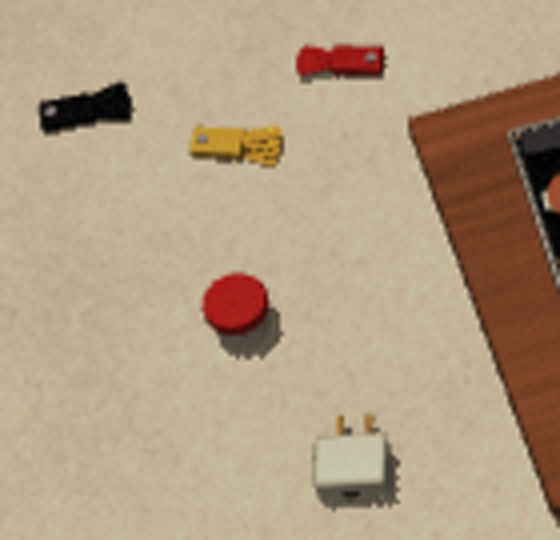

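View pics/cS.png

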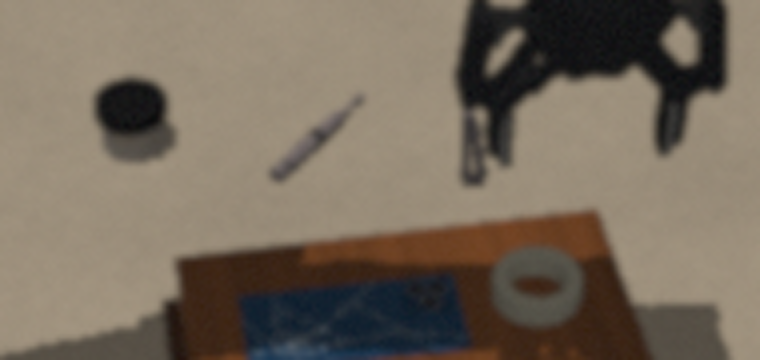

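```bash
cat >> h.py <<'E'
def cloud(name,d,m):
    v,u=np.mgrid[0:400,0:640]
    x=(u-m['cx'])/m['fx']*d; y=-(v-m['cy'])/m['fy']*d
    P=np.stack([x,y,-d],-1); T=m['camera_from_world']
    W=(P-T[:3,3])@T[:3,:3]
    W[d<=0]=np.nan
    return W
def plane_hit(m,uv,z):
    uv=np.atleast_2d(uv).astype(float); T=m['camera_from_world']
    r=np.stack([(uv[:,0]-m['cx'])/m['fx'],-(uv[:,1]-m['cy'])/m['fy'],-np.ones(len(uv))],1)@T[:3,:3]
    c=-T[:3,:3].T@T[:3,3]
    return c+r*((z-c[2])/r[:,2])[:,None]
def wrist_hit(m,uv,z,eef,rpy):
    from scipy.spatial.transform import Rotation as Ro
    uv=np.atleast_2d(uv).astype(float)
    dx=(uv[:,0]-m['cx']); dy=(uv[:,1]-m['cy']); r=np.hypot(dx,dy)+1e-9; th=r/m['fx']
    c=np.stack([np.sin(th)*dx/r,-np.sin(th)*dy/r,-np.cos(th)],1)
    R=Ro.from_euler('xyz',rpy,degrees=True).as_matrix()
    T=m['T_tool_cam']; o=eef+R@T[:3,3]; w=c@(R@T[:3,:3]).T
    return o+w*((z-o[2])/w[:,2])[:,None]
def wrist_proj(m,P,eef,rpy):
    from scipy.spatial.transform import Rotation as Ro
    R=Ro.from_euler('xyz',rpy,degrees=True).as_matrix()
    T=m['T_tool_cam']; q=((np.atleast_2d(P)-eef)@R-T[:3,3])@T[:3,:3]
    th=np.arctan2(np.hypot(q[:,0],q[:,1]),-q[:,2]); n=np.hypot(q[:,0],q[:,1])+1e-12
    return np.stack([m['cx']+m['fx']*th*q[:,0]/n, m['cy']-m['fx']*th*q[:,1]/n],1)
E
python3 - <<'E'
from h import *
for n in('scene','side'):
    m=camera_model(n); p=cv2.imread(f'pics/{n}0.png'); d=np.load(f'pics/{n}0d.npy')
    W=cloud(n,d,m); h=cv2.cvtColor(p,cv2.COLOR_BGR2HSV)
    print(n,'table z', np.nanmedian(W[250:300,150:200,2]) )
    H,S,V=h[...,0],h[...,1],h[...,2]
    reg=(W[...,0]>.3)&(W[...,0]<.95)&(abs(W[...,1])<.6)
    for lab,mk,z in (('yellow',(H>17)&(H<32)&(S>150)&(V>90),.01),('red',((H<5)|(H>174))&(S>170)&(V>70),.034),('above',(W[...,2]>.004)&(W[...,2]<.05),0)):
        mk=(mk&reg).astype(np.uint8)
        k,l,st,ce=cv2.connectedComponentsWithStats(mk)
        for i in range(1,k):
            if st[i,4]<25: continue
            w=W[l==i]; hit=plane_hit(m,ce[i],z)[0]
            print(lab,st[i],ce[i].round(1),'med',np.nanmedian(w,0).round(4),'zmax',np.nanpercentile(w[:,2],95).round(4),'plane',hit.round(4))
E
```

```text
scene table z 0.0010042649470368473
yellow [198 207  23   9 148] [209.6 210.4] med [ 0.3772 -0.3248  0.0095] zmax 0.0137 plane [ 0.3781 -0.3263  0.01  ]
red [224 187  22   7 117] [234.1 189.6] med [ 0.3257 -0.2467  0.0097] zmax 0.0132 plane [ 0.3458 -0.2479  0.034 ]
red [201 244  16  14 171] [208.4 250.1] med [ 0.5189 -0.3501  0.0348] zmax 0.0382 plane [ 0.5182 -0.35    0.034 ]
above [418 142  23  23 363] [429.  153.6] med [0.3871 0.3344 0.0406] zmax 0.046 plane [0.3588 0.3561 0.    ]
above [224 186  22   9 137] [234.8 189.9] med [ 0.3284 -0.2443  0.0096] zmax 0.0133 plane [ 0.3202 -0.2449  0.    ]
above [425 186  42  16 153] [442.7 193.5] med [0.5188 0.3182 0.0105] zmax 0.0143 plane [0.5118 0.3255 0.    ]
above [160 196  23  12 164] [170.5 201.8] med [ 0.3165 -0.4254  0.0097] zmax 0.0138 plane [ 0.3082 -0.4264  0.    ]
above [197 205  24  12 172] [208.3 210.4] med [ 0.3767 -0.331   0.0094] zmax 0.0136 plane [ 0.3696 -0.3303  0.    ]
above [452 225  20  10  58] [461.3 229.4] med [0.6423 0.3132 0.0057] zmax 0.0082 plane [0.6389 0.3174 0.    ]
above [441 228  14   7  46] [446.8 230.9] 
[... 1131 characters left out ...]

above [ 270  165  146  103 1219] [318.3 238.5] med [ 0.4616 -0.1863  0.0378] zmax 0.0479 plane [ 0.5037 -0.1155  0.    ]
above [236 276  18  25 229] [245.6 287.8] med [ 0.3247 -0.2462  0.0097] zmax 0.0124 plane [ 0.3227 -0.24    0.    ]
above [373 284  25  24 382] [387.4 295.4] med [ 0.6381 -0.3069  0.0272] zmax 0.0308 plane [ 0.6433 -0.2925  0.    ]
above [260 306  19  28 276] [268.2 319.3] med [ 0.3729 -0.3313  0.0095] zmax 0.013 plane [ 0.3723 -0.3251  0.    ]
above [325 308  20  23 348] [334.5 318.2] med [ 0.5144 -0.3545  0.034 ] zmax 0.0372 plane [ 0.5173 -0.337   0.    ]
above [234 349  14  33 328] [239.7 364.7] med [ 0.3124 -0.4269  0.0091] zmax 0.0129 plane [ 0.3111 -0.4219  0.    ]
```

Call:
arm_command:
  increments:
    - [[-20, 0, -10], [0, 0, 0], -1]
    - [[-55, 0, -25], [0, 0, 0], -1]
    - [[-95, 0, -40], [0, 0, 0], -1]
    - [[-130, 0, -55], [0, 0, 0], -1]
    - [[-150, 0, -60], [0, 0, 0], -1]
    - [[-150, 0, -60], [0, 0, 0], -1]
    - [[-150, 0, -60], [0, 0, 0], -1]
    - [[-150, 0, -60], [0, 0, 0], -1]

```text
t: 1.15
eef_pos: [0.65, -0.1477, 0.2907]
ee_rot: [-179.9, -0.1, 90.2]
contact_force: [-0.2, 0.0, -0.1]
grip_width: 1.001
```

Run:
```python
from h import *
o=get_obs(); print(o['t'],o['eef_pos'],o['ee_rot'],o['joint_velocities'].round(1))
p,d=grab_frame('wrist'); save('wrist1',p); np.save('pics/wrist1d.npy',d)
np.savez('pics/wrist1o.npz',e=o['eef_pos'],r=o['ee_rot'])
```

```text
1.15 [ 0.65002773 -0.1476537   0.29066004] [-1.79939993e+02 -8.32525997e-02  9.01627887e+01] [-0.  -0.1  0.4 -0.3  0.2  0.1  0.1]
```

View pics/wrist1.png

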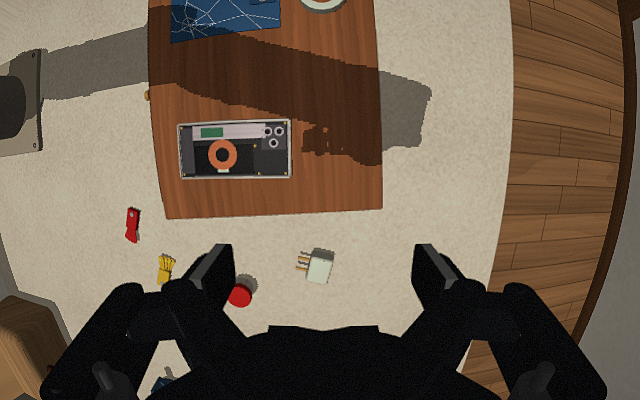

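```bash
cat >> h.py <<'E'
def rect(p,m,e,r,x0,x1,y0,y1,z,s=0.0005):
    # rows: x decreasing downward (x up), cols: y decreasing to right
    xs=np.arange(x1,x0,-s); ys=np.arange(y1,y0,-s)
    X,Y=np.meshgrid(xs,ys,indexing='ij')
    q=wrist_proj(m,np.stack([X,Y,np.full_like(X,z)],-1).reshape(-1,3),e,r).reshape(X.shape+(2,)).astype(np.float32)
    return cv2.remap(p,q[...,0],q[...,1],cv2.INTER_CUBIC)
E
python3 - <<'E'
from h import *
m=camera_model('wrist')
p=cv2.imread('pics/wrist1.png'); f=np.load('pics/wrist1o.npz')
a=rect(p,m,f['e'],f['r'],.42,.70,-.19,.06,.066); save('ph',a); print(a.shape)
p=cv2.imread('pics/wrist0.png'); o=(np.array([.649383,0,.2304]),np.array([-179.8936,.0015,89.9985]))
a=rect(p,m,o[0],o[1],.42,.70,-.03,.2,.061); save('gl',a); print(a.shape)
c=rect(p,m,o[0],o[1],.42,.86,-.2,.22,.058,.00075); save('bd',c)
E
```

```text
(560, 500, 3)
(560, 460, 3)
```

View pics/ph.png

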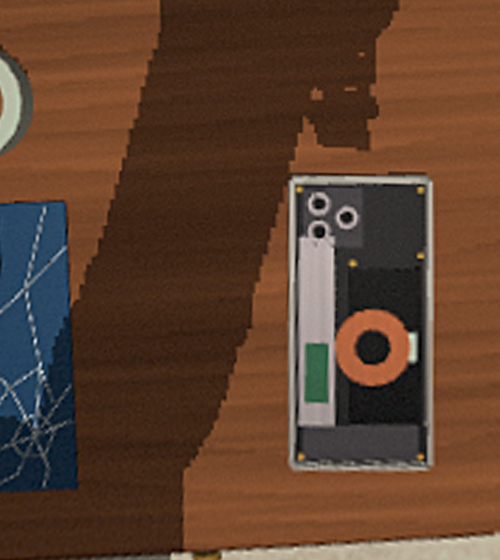

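View pics/gl.png

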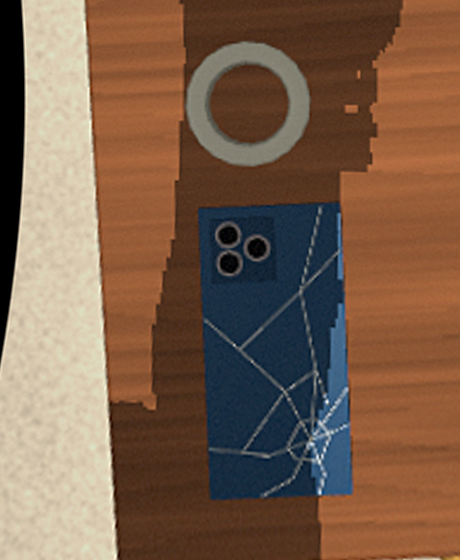

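View pics/bd.png

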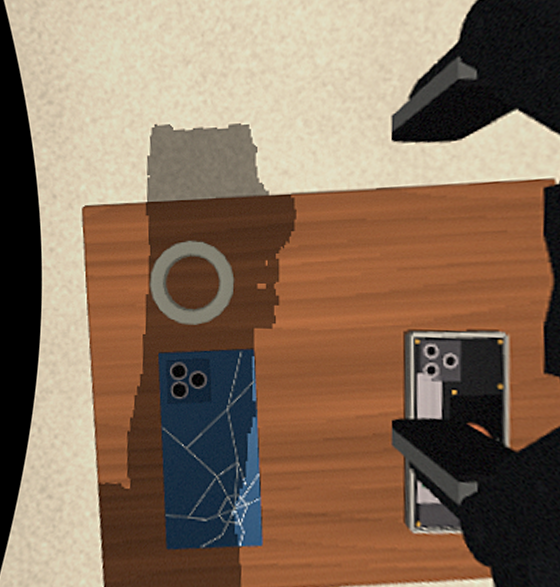

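Run:
```python
from h import *
m=camera_model('side'); W=cloud('side',np.load('pics/side0d.npy'),m)
for xr in((.56,.62),(.68,.74)):
    k=(W[...,0]>xr[0])&(W[...,0]<xr[1])&(abs(W[...,1])<.03)&(W[...,2]>.15)
    z=W[k]; print('tips',np.sort(z[:,2])[:8].round(4), z[z[:,2].argmin()])
# lid of wide jar, small jar
for n in('scene','side'):
    m=camera_model(n); W=cloud(n,np.load(f'pics/{n}0d.npy'),m)
    p=cv2.imread(f'pics/{n}0.png'); 
    k=(abs(W[...,0]-.38)<.06)&(abs(W[...,1]-.33)<.06)&(W[...,2]>.02)&(p.max(2)<45)
    v,u=np.nonzero(k); 
    w=plane_hit(m,np.stack([u,v],1),.042); 
    kk=(abs(W[k][:,2]-.042)<.004)
    print(n,'lid all',w.mean(0).round(4),'bbox',w.min(0).round(4),w.max(0).round(4), 'top',W[k][kk].mean(0).round(4))
    # driver
    k=(abs(W[...,0]-.51)<.08)&(abs(W[...,1]-.32)<.07)&(W[...,2]>.003)&(W[...,2]<.03)
    v,u=np.nonzero(k); w=plane_hit(m,np.stack([u,v],1),.009)[:,:2]
    l=cv2.fitLine(w.astype(np.float32),cv2.DIST_HUBER,0,.01,.01).ravel(); t=(w-l[2:])@l[:2]
    print(n,'driver',l,t.min(),t.max(), l[2:]+l[:2]*t.min(), l[2:]+l[:2]*t.max())
```

```text
tips [0.247  0.2473 0.2474 0.2502 0.2502 0.2506 0.2507 0.2512] [ 0.5974987  -0.00681156  0.24703805]
tips [0.2438 0.2466 0.2467 0.2479 0.2483 0.2486 0.249  0.2493] [0.68994003 0.00479504 0.24380755]
scene lid all [0.3836 0.3374 0.042 ] bbox [0.3518 0.3075 0.042 ] [0.4138 0.3671 0.042 ] top [0.3822 0.3387 0.0424]
scene driver [0.7510599 0.6602341 0.515892  0.3128953] -0.09905906160604386 0.10579212866143559 [0.44149274 0.24749313] [0.59534825 0.38274287]
side lid all [0.3774 0.3342 0.042 ] bbox [0.3549 0.3064 0.042 ] [0.4007 0.3625 0.042 ] top [0.3773 0.3351 0.0426]
side driver [0.6848843  0.7286518  0.51021445 0.32119966] -0.10211638601476186 0.09062483296625365 [0.44027654 0.24679236] [0.57228197 0.38723361]
```

Call:
arm_command:
  increments:
    - [[25, -14, 0], [0, 0, 0], -1]
    - [[70, -40, 0], [0, 0, 0], -1]
    - [[120, -68, 0], [0, 0, 0], -1]
    - [[170, -96, 5], [0, 0, 0], -1]
    - [[220, -124, 15], [0, 0, 0], -1]
    - [[270, -152, 30], [0, 0, 0], -1]
    - [[320, -180, 45], [0, 0, 0], -1]
    - [[370, -208, 65], [0, 0, 0], -1]
    - [[420, -236, 85], [0, 0, 0], -1]
    - [[460, -258, 105], [0, 0, 0], -1]

```text
t: 2.45
eef_pos: [0.39, 0.3129, 0.1859]
ee_rot: [180.0, -0.1, 90.2]
contact_force: [0.4, 0.2, -0.4]
grip_width: 1.001
```

Call:
arm_command:
  increments:
    - [[15, -8, 12], [0, 0, 0], -1]
    - [[24, -13, 20], [0, 0, 0], -1]
    - [[24, -13, 20], [0, 0, 0], -1]
    - [[24, -13, 20], [0, 0, 0], -1]
    - [[24, -13, 20], [0, 0, 0], -1]

```text
t: 3.08
eef_pos: [0.3801, 0.3331, 0.1669]
ee_rot: [179.9, -0.0, 89.9]
contact_force: [-0.8, -0.6, 1.1]
grip_width: 0.997
```

```bash
cat >> h.py <<'E'
def shot(n,cams=('wrist',)):
    for c in cams:
        o=get_obs(); p,d=grab_frame(c); save(f'{c}{n}',p); np.savez(f'pics/{c}{n}.npz',e=o['eef_pos'],r=o['ee_rot'],d=d)
    print(o['t'],o['eef_pos'].round(4),o['ee_rot'].round(2),o['contact_force'].round(2),round(float(o['grip_width']),3))
def load(n,c='wrist'):
    f=np.load(f'pics/{c}{n}.npz'); return cv2.imread(f'pics/{c}{n}.png'),f['e'],f['r'],f['d']
def toolshift(target,e,r):
    from scipy.spatial.transform import Rotation as Ro
    R=Ro.from_euler('xyz',r,degrees=True).as_matrix()
    return ((np.array(target)-e)@R*1000).round(1)
E
python3 - <<'E'
from h import *
shot(2,('scene','side','wrist'))
E
```

```text
3.175 [0.3797 0.3335 0.1667] [ 1.7996e+02 -2.0000e-02  8.9910e+01] [ 0.26 -0.47  0.03] 1.003
```

View pics/wrist2.png

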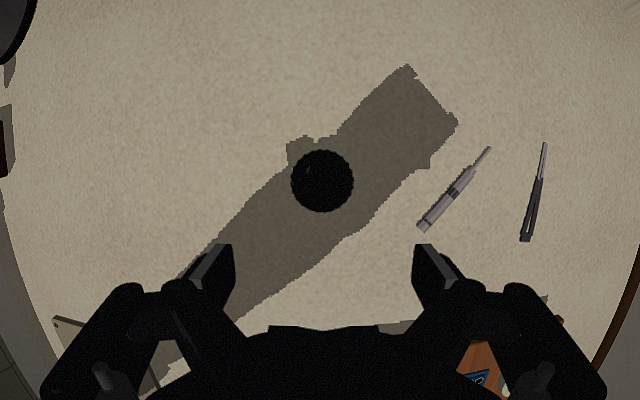

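View pics/scene2.png

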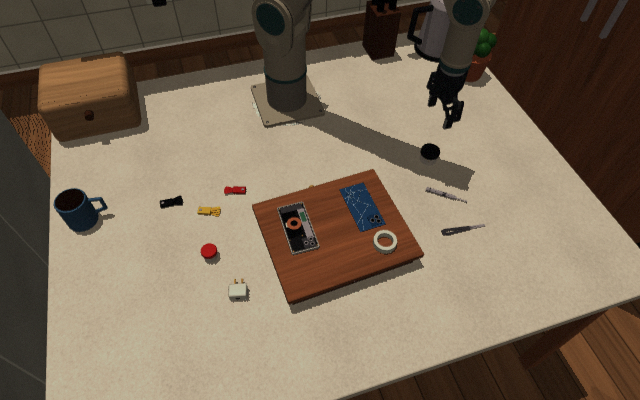

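```bash
python3 - <<'E'
from h import *
m=camera_model('wrist'); p,e,r,d=load(2)
k=(p.max(2)<45).astype(np.uint8)
n,l,st,ce=cv2.connectedComponentsWithStats(k)
i=l[181,322]; print(st[i],ce[i])
v,u=np.nonzero(l==i); w=wrist_hit(m,np.stack([u,v],1),.042,e,r); print('lid',w.mean(0),(w.max(0)+w.min(0))/2,w.max(0)-w.min(0))
# rectified view of driver
a=rect(p,m,e,r,.43,.6,.24,.4,.008,.0003); save('drv',a); print(a.shape)
for z in(.006,): print(wrist_hit(m,[[421,229],[490,148]],z,e,r))
# phone and glass via scene and side
for c in('scene','side'):
    mm=camera_model(c); q=load(2,c)[0]; 
    def rr(x0,x1,y0,y1,z,s=.0005):
        X,Y=np.meshgrid(np.arange(x1,x0,-s),np.arange(y1,y0,-s),indexing='ij')
        P=np.stack([X,Y,np.full_like(X,z)],-1)@mm['camera_from_world'][:3,:3].T+mm['camera_from_world'][:3,3]
        return cv2.remap(q,(mm['cx']-mm['fx']*P[...,0]/P[...,2]).astype(np.float32),(mm['cy']+mm['fx']*P[...,1]/P[...,2]).astype(np.float32),cv2.INTER_CUBIC)
    save('ph_'+c,np.hstack([rr(.43,.70,.0,.16,.061),rr(.43,.70,-.19,-.05,.066)]))
E
python3 -c "
import cv2,numpy as np
a=cv2.imread('pics/ph_scene.png');b=cv2.imread('pics/ph_side.png');print(a.shape);cv2.imwrite('pics/phb.png',np.hstack([a,b])[:, :])"
```

```text
[ 290  149   64   64 3079] [321.55537512 180.63819422]
lid [0.37971059 0.3421925  0.042     ] [0.37968756 0.34184361 0.042     ] [0.05566757 0.0567756  0.        ]
(567, 534, 3)
[[0.48675171 0.28195356 0.006     ]
 [0.56141944 0.37249932 0.006     ]]
(540, 600, 3)
```

View pics/ph_scene.png

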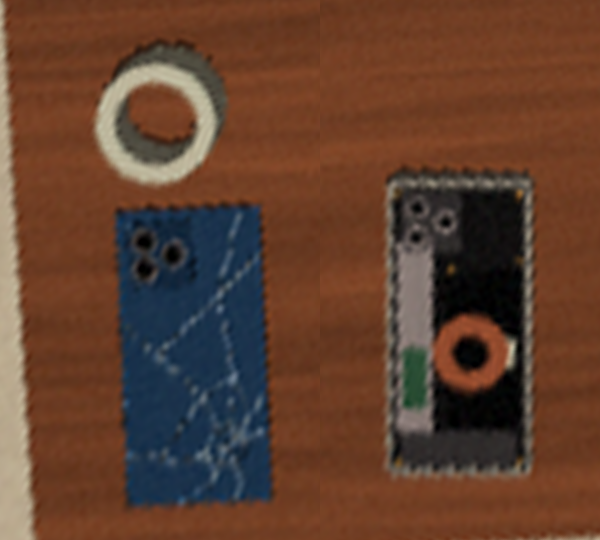

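View pics/ph_side.png

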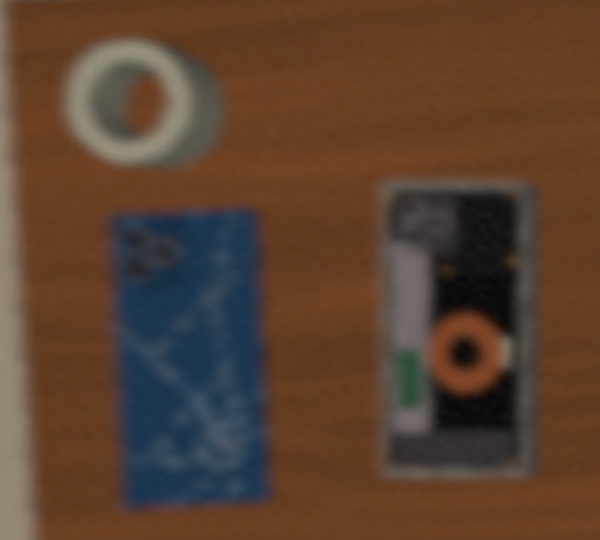

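View pics/drv.png

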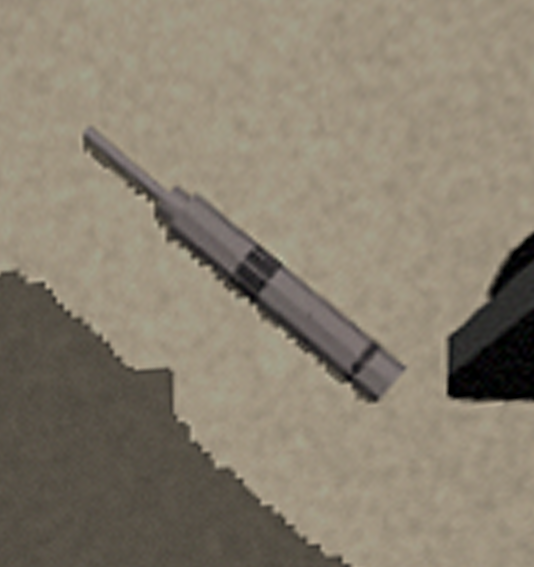

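Call:
arm_command:
  increments:
    - [[1, 0, 10], [0, 0, -0.17], -1]
    - [[2, 0, 20], [0, 0, -0.35], -1]
    - [[3, 0, 30], [0, 0, -0.52], -1]
    - [[4, 0, 40], [0, 0, -0.7], -1]
    - [[4, 0, 50], [0, 0, -0.88], -1]
    - [[4, 0, 60], [0, 0, -1.05], -1]
    - [[4, 0, 66], [0, 0, -1.23], -1]
    - [[4, 0, 66], [0, 0, -1.4], -1]
    - [[4, 0, 66], [0, 0, -1.571], -1]
    - [[4, 0, 66], [0, 0, -1.571], -1]

```text
t: 4.47
eef_pos: [0.3793, 0.3378, 0.1003]
ee_rot: [180.0, -0.0, 179.9]
contact_force: [0.8, 0.1, -0.5]
grip_width: 1.002
```

Call:
arm_command:
  increments:
    - [[0, 0, 10], [0, 0, 0], -1]
    - [[0, 0, 30], [0, 0, 0], -1]
    - [[0, 0, 50], [0, 0, 0], -1]
    - [[0, 0, 50], [0, 0, 0], -1]
    - [[0, 0, 50], [0, 0, 0], -1]

```text
t: 5.1
eef_pos: [0.379, 0.3383, 0.0505]
ee_rot: [180.0, 0.0, 180.0]
contact_force: [0.3, -0.4, -0.2]
grip_width: 1.002
```

Run:
```python
from h import *
shot(3)
print(get_obs()['joint_pos'].round(1))
```

```text
5.1 [0.379  0.3383 0.0505] [1.8000e+02 1.0000e-02 1.7998e+02] [ 0.33 -0.4  -0.22] 1.002
[-31.5  42.5 -20.2 117.1  32.4  25.7  13.6]
```

View pics/wrist3.png

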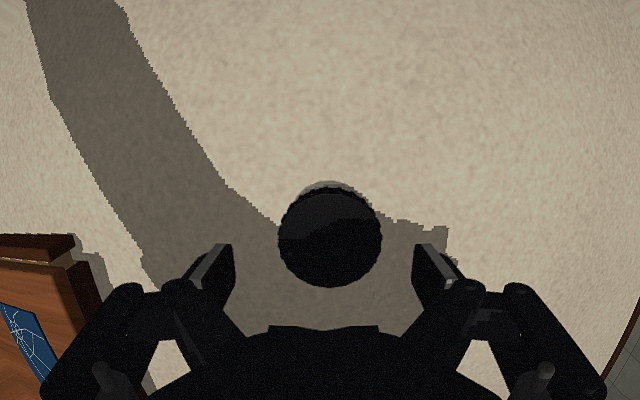

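Run:
```python
from h import *
m=camera_model('wrist'); p,e,r,d=load(3)
k=(p.max(2)<40).astype(np.uint8); k[:, :270]=0;k[:,390:]=0;k[292:]=0
n,l,st,ce=cv2.connectedComponentsWithStats(k); i=l[238,330]; print(st[i])
x0,y0,w,h=st[i,:4]
print(wrist_hit(m,[[x0,238],[x0+w-1,238],[330,y0],[330,y0+h-1],[x0+(w-1)/2,y0+(h-1)/2]],.042,e,r).round(4), d[238,330])
```

```text
[ 278  187  104  101 8117]
[[0.3763 0.3135 0.042 ]
 [0.3764 0.3678 0.042 ]
 [0.3488 0.3406 0.042 ]
 [0.4061 0.3411 0.042 ]
 [0.3755 0.3405 0.042 ]] 0.16223453
```

Call:
arm_command:
  increments:
    - [[0, 1, 20], [0, 0, 0], -1]
    - [[0, 1.5, 38], [0, 0, 0], -1]
    - [[0, 1.5, 38], [0, 0, 0], -1]
    - [[0, 1.5, 38], [0, 0, 0], 1]
    - [[0, 1.5, 38], [0, 0, 0], 1]
    - [[0, 1.5, 38], [0, 0, 0], 1]
    - [[0, 1.5, 38], [0, 0, 0], 1]
    - [[0, 1.5, 38], [0, 0, 0], 1]
    - [[0, 1.5, 38], [0, 0, 0], 1]
    - [[0, 1.5, 38], [0, 0, 0], 1]

```text
t: 6.4
eef_pos: [0.3796, 0.3402, 0.0137]
ee_rot: [179.9, 0.1, 180.0]
contact_force: [-1.2, -0.4, 6.3]
grip_width: 0.636
```

Call:
arm_command:
  increments:
    - [[0, 0, -15], [0, 0, 0], 1]
    - [[0, 0, -45], [0, 0, 0], 1]
    - [[0, -5, -85], [0, 0, 0], 1]
    - [[-10, -20, -125], [0, 0, 0], 1]
    - [[-30, -50, -155], [0, 0, 0], 1]
    - [[-50, -85, -160], [0, 0, 0], 1]
    - [[-72, -120, -160], [0, 0, 0], 1]
    - [[-94, -156, -160], [0, 0, 0], 1]
    - [[-116, -193, -160], [0, 0, 0], 1]
    - [[-138, -230, -160], [0, 0, 0], 1]

```text
t: 7.65
eef_pos: [0.5175, 0.1081, 0.1735]
ee_rot: [180.0, 0.0, -180.0]
contact_force: [0.3, -0.7, -1.6]
grip_width: 0.633
```

Call:
arm_command:
  increments:
    - [[-22, -37, 0], [0, 0, 0], 1]
    - [[-44, -74, 0], [0, 0, 0], 1]
    - [[-66, -111, 0], [0, 0, 0], 1]
    - [[-88, -148, 0], [0, 0, 0], 1]
    - [[-108, -182, 0], [0, 0, 0], 1]
    - [[-124, -210, 0], [0, 0, 0], 1]
    - [[-134, -226, 0], [0, 0, 0], 1]
    - [[-138, -231, 0], [0, 0, 0], 1]
    - [[-138, -231, 0], [0, 0, 0], 1]
    - [[-138, -231, 0], [0, 0, 0], 1]

```text
t: 8.9
eef_pos: [0.6547, -0.12, 0.1727]
ee_rot: [180.0, -0.0, -179.9]
contact_force: [0.4, 0.1, -1.0]
grip_width: 0.635
```

Run:
```python
from h import *
print(get_obs()['joint_pos'].round(1))
shot(4,('scene','side','wrist'))
```

```text
[ 25.6  43.9 -31.6  86.9  25.7  56.6  76.9]
9.0 [ 0.6548 -0.1202  0.1726] [ 1.7997e+02 -1.0000e-02 -1.7990e+02] [ 0.08 -0.31 -1.07] 0.634
```

View pics/wrist4.png

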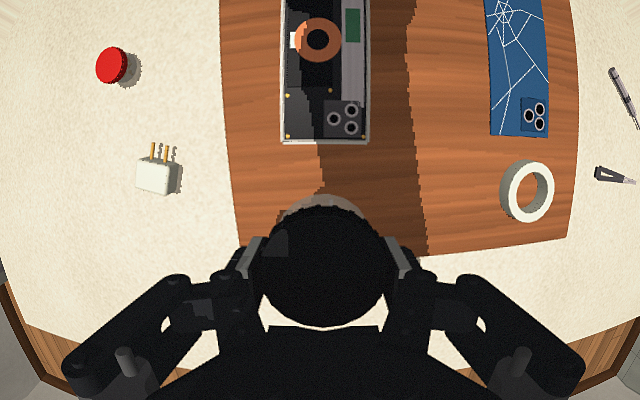

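View pics/side4.png

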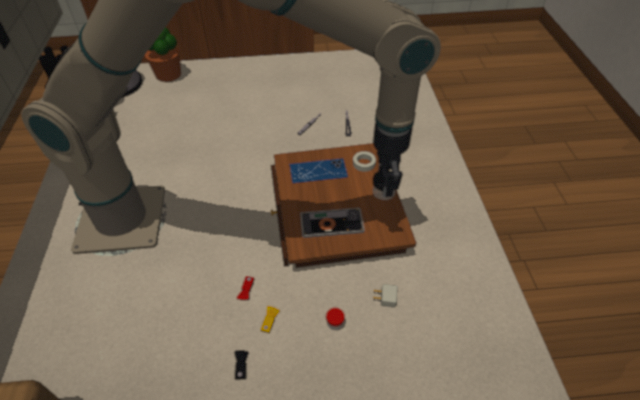

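Run:
```python
from h import *
m=camera_model('wrist'); p,e,r,d=load(4)
print(wrist_hit(m,[[281,142],[368,143],[287,40],[369,40]],.066,e,r).round(4))
zl=e[2]-.0137+.042
print(wrist_hit(m,[[323,264]],zl,e,r).round(4),e)
a=rect(p,m,e,r,.50,.70,-.19,.0,.066,.0004); save('p4',a)
```

```text
[[ 0.6101 -0.1552  0.066 ]
 [ 0.6107 -0.0852  0.066 ]
 [ 0.5268 -0.1502  0.066 ]
 [ 0.5263 -0.085   0.066 ]]
[[ 0.6482 -0.1213  0.2009]] [ 0.65481696 -0.12020781  0.17257334]
```

View pics/p4.png

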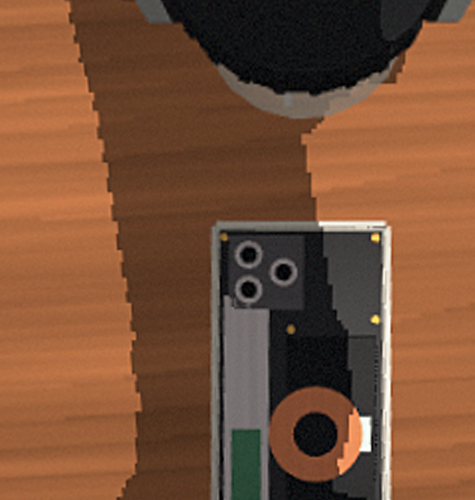

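Run:
```python
from h import *
m=camera_model('wrist'); p,e,r,d=load(4)
cv2.imwrite('pics/c4.png',cv2.resize(p[180:340,220:430],None,fx=3.5,fy=3.5,interpolation=cv2.INTER_CUBIC))
for dz in(.038,.042,.046):
  zl=e[2]-.0137+dz; print(dz,wrist_hit(m,[[323,205],[323,326],[248,264],[397,264]],zl,e,r).round(4)[:,:2].tolist())
print(d[264,323],d[230,323], d[310,323])
```

```text
0.038 [[0.6243, -0.1214], [0.6839, -0.1213], [0.651, -0.1537], [0.6508, -0.0894]]
0.042 [[0.6231, -0.1214], [0.6806, -0.1213], [0.6489, -0.1526], [0.6487, -0.0905]]
0.046 [[0.6219, -0.1214], [0.6774, -0.1213], [0.6468, -0.1515], [0.6467, -0.0916]]
0.12610401 0.122497834 0.1319128
```

View pics/c4.png

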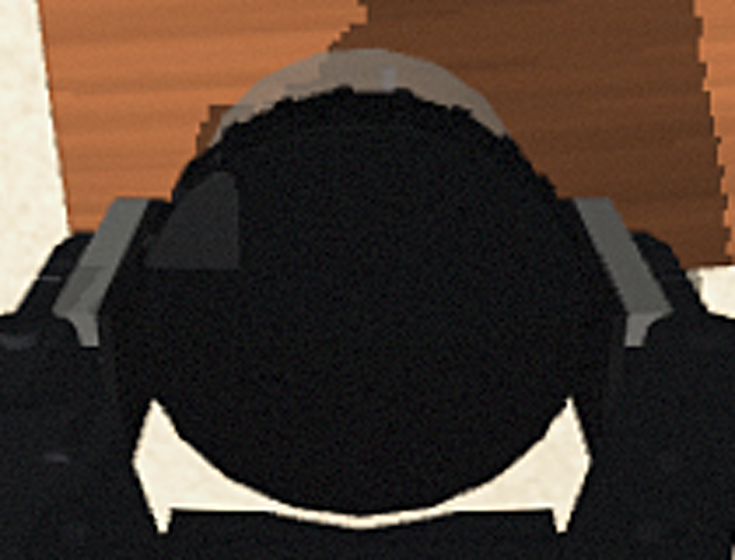

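Call:
arm_command:
  increments:
    - [[-1, -1, 25], [0, 0, 0], 1]
    - [[-1.2, -1, 55], [0, 0, 0], 1]
    - [[-1.2, -1, 80], [0, 0, 0], 1]
    - [[-1.2, -1, 92], [0, 0, 0], 1]
    - [[-1.2, -1, 96], [0, 0, 0], 1]
    - [[-1.2, -1, 98], [0, 0, 0], 1]
    - [[-1.2, -1, 98], [0, 0, 0], 1]
    - [[-1.2, -1, 98], [0, 0, 0], 1]

```text
t: 10.05
eef_pos: [0.6567, -0.1225, 0.075]
ee_rot: [-180.0, 0.1, -180.0]
contact_force: [-0.1, -0.0, -0.7]
grip_width: 0.633
```

Run:
```python
from h import *
print(get_obs()['contact_force'])
shot(5,('scene','side'))
for c in('scene','side'):
    p=load(5,c)[0]; s=(slice(170,290),slice(250,410)) if c=='scene' else (slice(140,260),slice(270,430))
    cv2.imwrite(f'pics/c5{c}.png',cv2.resize(p[s],None,fx=4.5,fy=4.5,interpolation=cv2.INTER_CUBIC))
```

```text
[-0.08877498 -0.02914927 -0.66085741]
10.1 [ 0.6567 -0.1225  0.0749] [-1.7999e+02  6.0000e-02 -1.8000e+02] [ 1.1   0.17 -0.77] 0.633
```

View pics/c5scene.png

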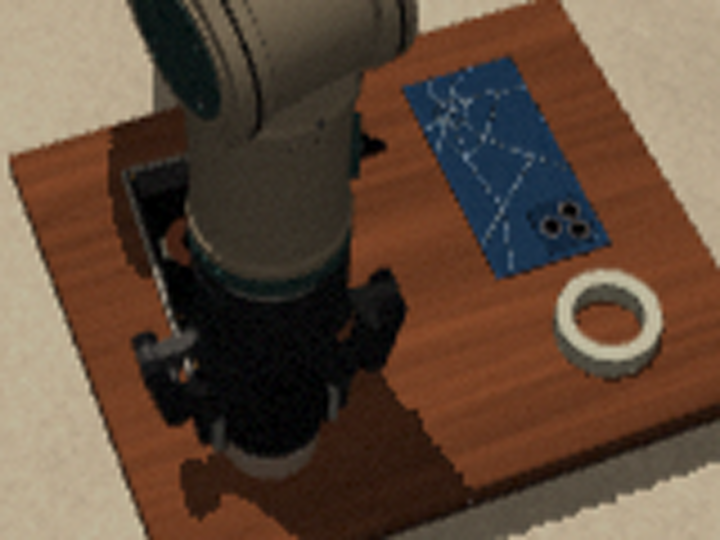

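View pics/c5side.png

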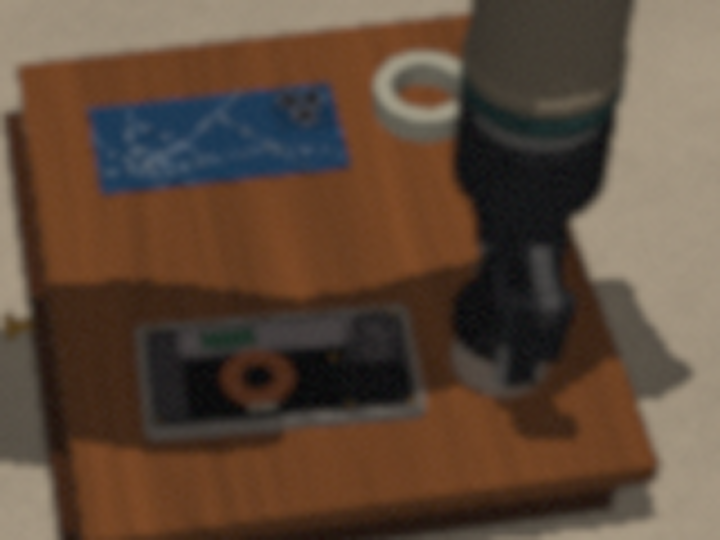

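Call:
arm_command:
  increments:
    - [[0.5, 1, 1], [0, 0, 0], 1]
    - [[0.5, 1, 2], [0, 0, 0], 1]
    - [[0.5, 1, 2.7], [0, 0, 0], 1]
    - [[0.5, 1, 3.3], [0, 0, 0], 1]
    - [[0.5, 1, 3.3], [0, 0, 0], 1]

```text
t: 10.78
eef_pos: [0.6557, -0.1213, 0.0718]
ee_rot: [-180.0, -0.0, -180.0]
contact_force: [-2.4, -0.5, 5.5]
grip_width: 0.631
```

Call:
arm_command:
  increments:
    - [[0.5, 1, 3], [0, 0, 0], 0.5]
    - [[0.5, 1, 3], [0, 0, 0], 0]
    - [[0.5, 1, 3], [0, 0, 0], -0.5]
    - [[0.5, 1, 3], [0, 0, 0], -1]
    - [[0.5, 1, 3], [0, 0, 0], -1]
    - [[0.5, 1, 0], [0, 0, 0], -1]
    - [[0.5, 1, -15], [0, 0, 0], -1]
    - [[0.5, 1, -45], [0, 0, 0], -1]
    - [[0.5, 1, -85], [0, 0, 0], -1]
    - [[0, 0, -110], [0, 0, 0], -1]

```text
t: 12.02
eef_pos: [0.6569, -0.1211, 0.1844]
ee_rot: [-180.0, 0.2, -180.0]
contact_force: [-0.1, -0.1, -0.6]
grip_width: 0.996
```

Run:
```python
from h import *
shot(6)
```

```text
12.025 [ 0.6569 -0.1211  0.1844] [-180.      0.2  -179.98] [-0.09 -0.12 -0.59] 0.996
```

View pics/wrist6.png

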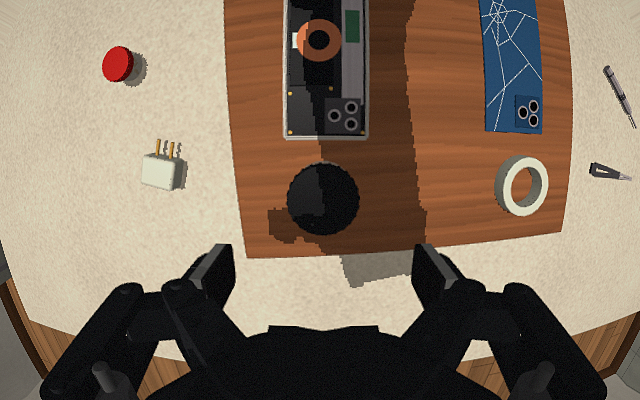

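```bash
python3 - <<'E'
from h import *
m=camera_model('wrist'); p,e,r,d=load(6)
# lid blob by depth/black around
a=rect(p,m,e,r,.60,.70,-.18,-.06,.100,.0003); save('p6a',a)
b=rect(p,m,e,r,.52,.70,-.18,-.06,.066,.0003); save('p6b',b)
np.set_printoptions(suppress=True)
print('lid edges', wrist_hit(m,[[286,199],[359,199],[323,162],[323,237]],.100,e,r).round(4))
print('phone end', wrist_hit(m,[[284,138],[368,138]],.066,e,r).round(4))
print('redlid',wrist_hit(m,[[117.5,63.5]],.034,e,r))
print('driver',wrist_hit(m,[[605,67],[634,127]],.008,e,r))
E
python3 -c "
import cv2,numpy as np
a=cv2.imread('pics/p6a.png');b=cv2.imread('pics/p6b.png');c=np.zeros((600,810,3),np.uint8);c[:a.shape[0],:400]=a[:,:400];c[:600,405:805]=b[:600,:400];cv2.imwrite('pics/p6.png',c[:,:800])"
```

```text
lid edges [[ 0.6539 -0.1504  0.1   ]
 [ 0.6538 -0.095   0.1   ]
 [ 0.6256 -0.1223  0.1   ]
 [ 0.6848 -0.1223  0.1   ]]
phone end [[ 0.6102 -0.1551  0.066 ]
 [ 0.6101 -0.0845  0.066 ]]
redlid [[ 0.51989532 -0.34532344  0.034     ]]
driver [[0.4867576  0.27417675 0.008     ]
 [0.56299928 0.36204805 0.008     ]]
```

View pics/p6.png

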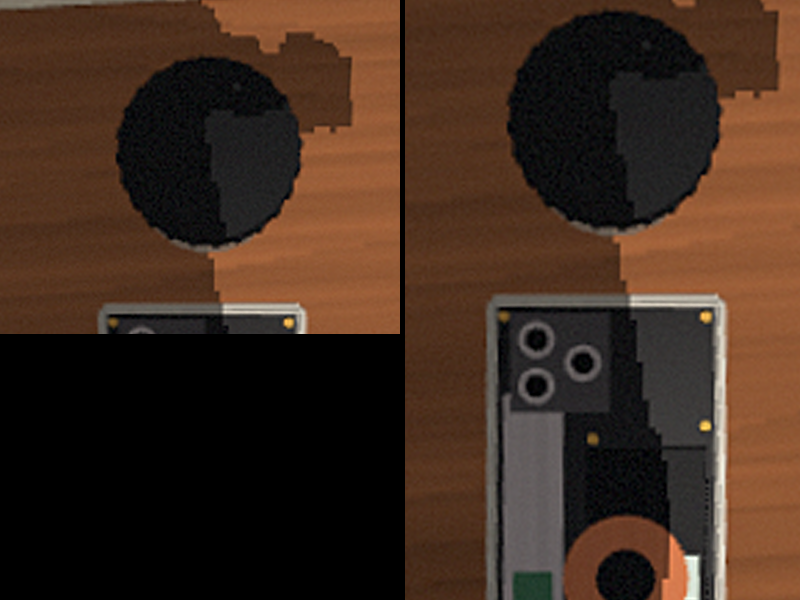

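Call:
arm_command:
  increments:
    - [[12, -20, 0], [0, 0, 0], -1]
    - [[35, -57, 0], [0, 0, 0], -1]
    - [[60, -98, 0], [0, 0, 0], -1]
    - [[84, -138, 5], [0, 0, 0], -1]
    - [[108, -178, 20], [0, 0, 0], -1]
    - [[127, -210, 45], [0, 0, 0], -1]
    - [[136, -225, 75], [0, 0, 0], -1]
    - [[139, -229, 105], [0, 0, 0], -1]
    - [[139, -229, 115], [0, 0, 0], -1]
    - [[139, -229, 115], [0, 0, 0], -1]

```text
t: 13.32
eef_pos: [0.5173, -0.3497, 0.0662]
ee_rot: [180.0, 0.0, -179.9]
contact_force: [0.4, -0.4, -0.4]
grip_width: 1.0
```

Run:
```python
from h import *
shot(7)
m=camera_model('wrist'); p,e,r,d=load(7)
h=cv2.cvtColor(p,cv2.COLOR_BGR2HSV); k=(((h[...,0]<5)|(h[...,0]>174))&(h[...,1]>170)&(h[...,2]>50)).astype(np.uint8)
n,l,st,ce=cv2.connectedComponentsWithStats(k)
for i in range(1,n):
    if st[i,4]>200:
        print(st[i],ce[i]); x,y,w,hh=st[i,:4]
        print(wrist_hit(m,[[x,y+hh/2],[x+w-1,y+hh/2],[x+w/2,y],[x+w/2,y+hh-1]],.034,e,r).round(4))
```

```text
13.325 [ 0.5173 -0.3497  0.0662] [ 1.7996e+02  1.0000e-02 -1.7994e+02] [ 0.4  -0.36 -0.41] 1.0
[ 290  192   66   66 3325] [322.68541353 224.73984962]
[[ 0.5159 -0.3706  0.034 ]
 [ 0.5159 -0.3317  0.034 ]
 [ 0.4956 -0.3509  0.034 ]
 [ 0.537  -0.3508  0.034 ]]
```

View pics/wrist7.png

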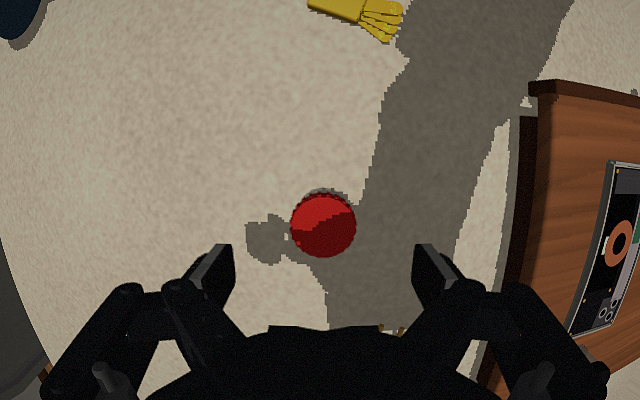

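Call:
arm_command:
  increments:
    - [[-0.8, -1, 20], [0, 0, 0], -1]
    - [[-0.8, -1, 45], [0, 0, 0], -1]
    - [[-0.8, -1, 57], [0, 0, 0], -1]
    - [[-0.8, -1, 57], [0, 0, 0], -0.5]
    - [[-0.8, -1, 57], [0, 0, 0], 0]
    - [[-0.8, -1, 57], [0, 0, 0], 1]
    - [[-0.8, -1, 57], [0, 0, 0], 1]
    - [[-0.8, -1, 57], [0, 0, 0], 1]
    - [[-0.8, -1, 57], [0, 0, 0], 1]
    - [[-0.8, -1, 57], [0, 0, 0], 1]

```text
t: 14.62
eef_pos: [0.5186, -0.3519, 0.0102]
ee_rot: [-179.9, 0.1, -180.0]
contact_force: [0.3, 0.1, 5.0]
grip_width: 0.447
```

Call:
arm_command:
  increments:
    - [[0, 0, -15], [0, 0, 0], 1]
    - [[0, 0, -45], [0, 0, 0], 1]
    - [[-3, 5, -85], [0, 0, 0], 1]
    - [[-12, 20, -125], [0, 0, 0], 1]
    - [[-30, 50, -160], [0, 0, 0], 1]
    - [[-52, 87, -180], [0, 0, 0], 1]
    - [[-74, 125, -190], [0, 0, 0], 1]
    - [[-97, 163, -190], [0, 0, 0], 1]
    - [[-117, 197, -190], [0, 0, 0], 1]
    - [[-130, 219, -190], [0, 0, 0], 1]

```text
t: 15.88
eef_pos: [0.6482, -0.1297, 0.1999]
ee_rot: [179.9, 0.0, -179.8]
contact_force: [0.5, 1.0, -0.1]
grip_width: 0.444
```

Call:
arm_command:
  increments:
    - [[-6, 10, 0], [0, 0, 0], 1]
    - [[-7, 12, 10], [0, 0, 0], 1]
    - [[-7, 12, 25], [0, 0, 0], 1]
    - [[-7, 12, 25], [0, 0, 0], 1]
    - [[-7, 12, 25], [0, 0, 0], 1]
    - [[-7, 12, 25], [0, 0, 0], 1]

```text
t: 16.62
eef_pos: [0.6548, -0.1208, 0.1744]
ee_rot: [-180.0, 0.0, 180.0]
contact_force: [1.3, 0.4, -0.9]
grip_width: 0.445
```

Run:
```python
from h import *
shot(8,('wrist','side'))
p=load(8)[0]; cv2.imwrite('pics/c8.png',cv2.resize(p[130:340,200:450],None,fx=2.8,fy=2.8,interpolation=cv2.INTER_CUBIC))
```

```text
16.675 [ 0.6548 -0.1207  0.1745] [-1.8000e+02  4.0000e-02  1.7999e+02] [-0.57  0.14 -0.24] 0.443
```

View pics/c8.png

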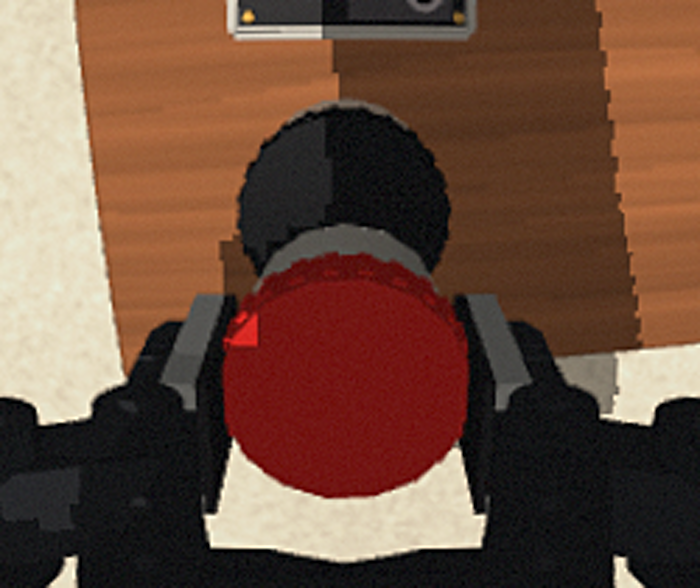

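Run:
```python
from h import *
m=camera_model('wrist'); p,e,r,d=load(8)
zt=e[2]-.0102+.034
f=lambda u,v:(200+u/2.8,130+v/2.8)
print('small',wrist_hit(m,[f(223,385),f(468,385),f(345,280),f(345,498)],zt,e,r).round(4)[:,:2].tolist())
print('wide',wrist_hit(m,[f(238,200),f(450,200),f(344,107)],.1,e,r).round(4)[:,:2].tolist(), e)
```

```text
small [[0.6524, -0.1405], [0.6524, -0.103], [0.635, -0.1218], [0.6734, -0.1218]]
wide [[0.6506, -0.1496], [0.6506, -0.0946], [0.6263, -0.1221]] [ 0.65480468 -0.12080957  0.17441438]
```

Call:
arm_command:
  increments:
    - [[-0.8, -0.4, 15], [0, 0, 0], 1]
    - [[-0.8, -0.4, 35], [0, 0, 0], 1]
    - [[-0.8, -0.4, 50], [0, 0, 0], 1]
    - [[-0.8, -0.4, 57], [0, 0, 0], 1]
    - [[-0.8, -0.4, 60], [0, 0, 0], 1]
    - [[-0.8, -0.4, 61], [0, 0, 0], 1]
    - [[-0.8, -0.4, 61], [0, 0, 0], 1]
    - [[-0.8, -0.4, 61], [0, 0, 0], 1]

```text
t: 17.73
eef_pos: [0.6557, -0.1209, 0.1135]
ee_rot: [-180.0, 0.1, -180.0]
contact_force: [0.2, -0.6, 0.2]
grip_width: 0.446
```

Call:
arm_command:
  increments:
    - [[0, -0.2, 0.7], [0, 0, 0], 1]
    - [[0, -0.2, 1.4], [0, 0, 0], 1]
    - [[0, -0.2, 2.0], [0, 0, 0], 1]
    - [[0, -0.2, 2.5], [0, 0, 0], 1]
    - [[0, -0.2, 2.8], [0, 0, 0], 1]
    - [[0, -0.2, 2.8], [0, 0, 0], 1]

```text
t: 18.48
eef_pos: [0.6554, -0.121, 0.1103]
ee_rot: [-180.0, -0.0, -180.0]
contact_force: [-0.3, -0.5, 1.1]
grip_width: 0.447
```

Call:
arm_command:
  increments:
    - [[0, 0, 0.3], [0, 0, 0], 1]
    - [[0, 0, 0.6], [0, 0, 0], 1]
    - [[0, 0, 0.6], [0, 0, 0], 1]

```text
t: 18.85
eef_pos: [0.6555, -0.121, 0.1103]
ee_rot: [-180.0, 0.0, -180.0]
contact_force: [-1.9, -0.1, 5.7]
grip_width: 0.445
```

Call:
arm_command:
  increments:
    - [[0, 0, 0.3], [0, 0, 0], 0.3]
    - [[0, 0, 0.3], [0, 0, 0], 0.05]
    - [[0, 0, 0.3], [0, 0, 0], -0.1]
    - [[0, 0, 0.3], [0, 0, 0], -0.3]
    - [[0, 0, 0.3], [0, 0, 0], -0.6]
    - [[0, 0, 0.3], [0, 0, 0], -0.8]
    - [[0, 0, -5], [0, 0, 0], -0.8]
    - [[0, 0, -25], [0, 0, 0], -0.8]
    - [[0, 0, -60], [0, 0, 0], -0.8]
    - [[0, 0, -90], [0, 0, 0], -0.8]

```text
t: 20.1
eef_pos: [0.6561, -0.1208, 0.2025]
ee_rot: [180.0, 0.1, -180.0]
contact_force: [0.7, 0.2, -0.0]
grip_width: 0.901
```

Run:
```python
from h import *
shot(9,('wrist','side','scene'))
p=load(9)[0]; a=cv2.resize(p[60:260,220:420],None,fx=2,fy=2,interpolation=cv2.INTER_CUBIC)
b=cv2.resize(load(9,'side')[0][150:250,290:430],None,fx=2.8,fy=2.8,interpolation=cv2.INTER_CUBIC)
c=np.zeros((400,800,3),np.uint8); c[:,:400]=a; c[:280,405:797]=b; save('c9',c)
```

```text
20.2 [ 0.6583 -0.1207  0.2053] [-179.96    0.51  180.  ] [0.66 0.26 0.98] 0.905
```

View pics/c9.png

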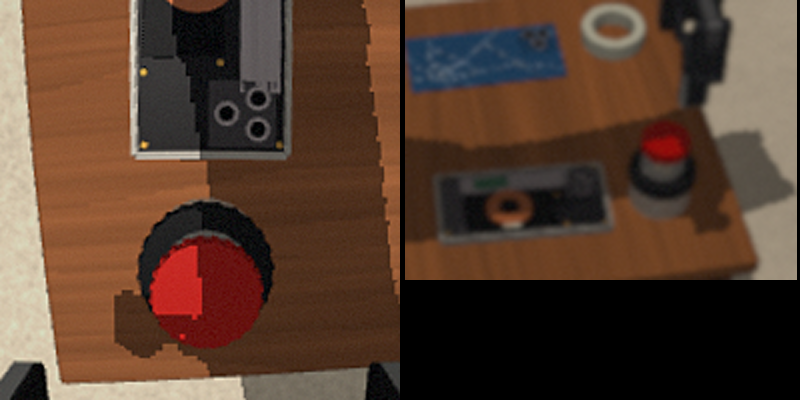

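Call:
arm_command:
  increments:
    - [[7, 20, 0], [0, 0, 0], -0.8]
    - [[19, 58, 0], [0, 0, -0.1], -0.6]
    - [[33, 100, 0], [0, 0, -0.2], -0.4]
    - [[48, 143, 0], [0, 0, -0.3], -0.2]
    - [[62, 186, 0], [0, 0, -0.4], 0]
    - [[77, 229, 0], [0, 0, -0.5], 0.2]
    - [[91, 272, 0], [0, 0, -0.6], 0.2]
    - [[106, 315, 5], [0, 0, -0.7], 0.2]
    - [[120, 358, 20], [0, 0, -0.8], 0.2]
    - [[134, 400, 40], [0, 0, -0.866], 0.2]

```text
t: 21.5
eef_pos: [0.519, 0.2812, 0.1588]
ee_rot: [179.9, -0.0, -130.1]
contact_force: [1.3, 0.4, -1.6]
grip_width: 0.398
```

Run:
```python
from h import *
o=get_obs(); print(o['eef_pos'],o['ee_rot'],toolshift([.512,.3137,.12],o['eef_pos'],o['ee_rot']))
```

```text
[0.51897143 0.28118439 0.15884783] [ 1.79935467e+02 -3.76969573e-02 -1.30135449e+02] [-20.4  26.2  38.9]
```

Call:
arm_command:
  increments:
    - [[-10, 13, 20], [0, 0, 0], 0.2]
    - [[-18, 24, 35], [0, 0, 0], 0.2]
    - [[-20, 26, 39], [0, 0, 0], 0.2]
    - [[-20, 26, 39], [0, 0, 0], 0.2]
    - [[-20, 26, 39], [0, 0, 0], 0.2]
    - [[-20, 26, 39], [0, 0, 0], 0.2]

```text
t: 22.25
eef_pos: [0.5152, 0.3104, 0.1212]
ee_rot: [-180.0, 0.0, -130.5]
contact_force: [-0.3, 0.2, 1.3]
grip_width: 0.402
```

Run:
```python
from h import *
print(get_obs()['joint_pos'].round(1))
shot(10)
```

```text
[ -9.5  45.4 -40.6 100.   37.9  49.1  72. ]
22.25 [0.5152 0.3104 0.1212] [-1.7996e+02  4.0000e-02 -1.3045e+02] [-0.27  0.25  1.26] 0.402
```

View pics/wrist10.png

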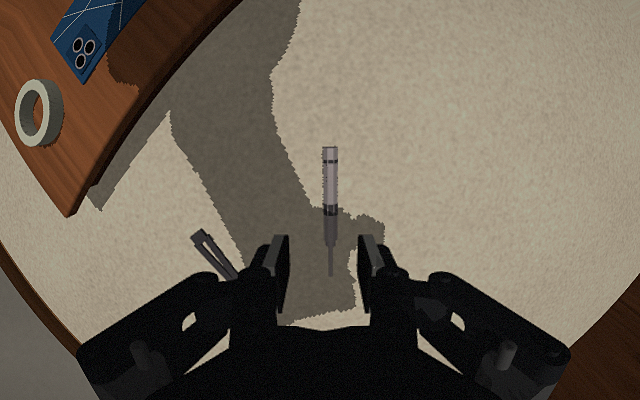

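```bash
cat >> h.py <<'E'
def whc(m,uv,z,e,r,b=(.002,.0007)):
    from scipy.spatial.transform import Rotation as Ro
    R=Ro.from_euler('xyz',r,degrees=True).as_matrix()
    return wrist_hit(m,uv,z,e,r)-R@np.array([b[0],b[1],0])
E
python3 - <<'E'
from h import *
m=camera_model('wrist'); p,e,r,d=load(10)
q=whc(m,[[330,147],[331,276],[330,160],[330.5,243]],.009,e,r)[:,:2]; print(q.round(4), e)
v=q[1]-q[0]; print(np.hypot(*v), np.degrees(np.arctan2(v[1],v[0])))
u=v/np.hypot(*v); g=q[0]+u*.043; print('grip',g, toolshift([*g,.002],e,r))
cv2.imwrite('pics/c10.png',cv2.resize(p[130:290,270:390],None,fx=3.7,fy=3.7,interpolation=cv2.INTER_CUBIC))
E
```

```text
[[0.4872 0.2828]
 [0.5627 0.3741]
 [0.4942 0.291 ]
 [0.5414 0.3479]] [0.51515952 0.31042157 0.12120499]
0.1184743355662908 50.38113281075627
grip [0.5146012  0.31592886] [ -3.7   4.1 119.2]
```

View pics/c10.png

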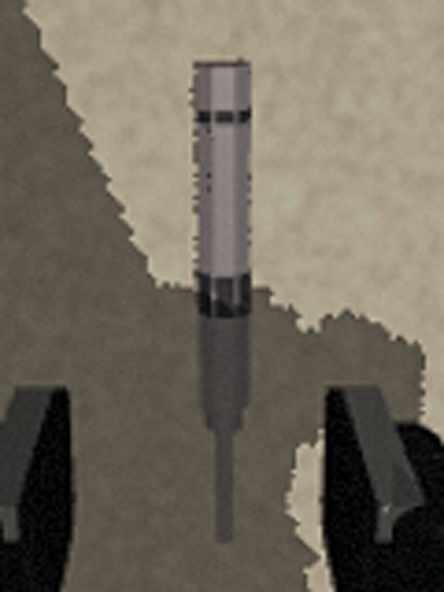

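Call:
arm_command:
  increments:
    - [[-3.7, 4, 20], [0, 0, 0], 0.2]
    - [[-3.7, 4, 50], [0, 0, 0], 0.2]
    - [[-3.7, 4, 80], [0, 0, 0], 0.2]
    - [[-3.7, 4, 105], [0, 0, 0], 0.2]
    - [[-3.7, 4, 113], [0, 0, 0], 0.2]
    - [[-3.7, 4, 115], [0, 0, 0], 0.2]
    - [[-3.7, 4, 115], [0, 0, 0], 0.2]

```text
t: 23.18
eef_pos: [0.5141, 0.317, 0.0062]
ee_rot: [-180.0, 0.1, -130.4]
contact_force: [0.5, 0.6, -0.7]
grip_width: 0.397
```

Run:
```python
from h import *
shot(11); m=camera_model('wrist'); p,e,r,d=load(11)
cv2.imwrite('pics/c11.png',cv2.resize(p[130:330,220:440],None,fx=2.9,fy=2.9,interpolation=cv2.INTER_CUBIC))
```

```text
23.175 [0.5141 0.317  0.0062] [-1.8000e+02  7.0000e-02 -1.3036e+02] [ 0.48  0.62 -0.72] 0.397
```

View pics/c11.png

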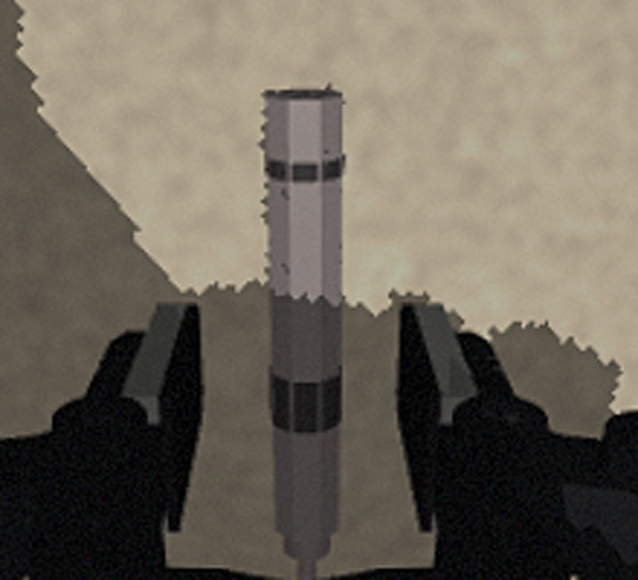

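Call:
arm_command:
  increments:
    - [[0, 0, 2], [0, 0, 0], 0.2]
    - [[0, 0, 4], [0, 0, 0], 0.2]
    - [[0, 0, 4], [0, 0, 0], 0.2]
    - [[0, 0, 4], [0, 0, 0], 1]
    - [[0, 0, 4], [0, 0, 0], 1]
    - [[0, 0, 4], [0, 0, 0], 1]
    - [[0, 0, 4], [0, 0, 0], 1]
    - [[0, 0, 4], [0, 0, 0], 1]
    - [[0, 0, 4], [0, 0, 0], 1]

```text
t: 24.35
eef_pos: [0.5139, 0.3165, 0.0018]
ee_rot: [-180.0, 0.0, -130.4]
contact_force: [-1.2, -0.0, 4.3]
grip_width: 0.116
```

Call:
arm_command:
  increments:
    - [[0, 0, -10], [0, 0, 0], 1]
    - [[0, 0, -40], [0, 0, 0], 1]
    - [[0, 0, -80], [0, 0, 0], 1]
    - [[12, -10, -120], [0, 0, 0.05], 1]
    - [[35, -30, -145], [0, 0, 0.15], 1]
    - [[63, -54, -150], [0, 0, 0.27], 1]
    - [[92, -79, -150], [0, 0, 0.39], 1]
    - [[121, -103, -150], [0, 0, 0.51], 1]
    - [[150, -128, -150], [0, 0, 0.63], 1]
    - [[179, -153, -150], [0, 0, 0.74], 1]

```text
t: 25.6
eef_pos: [0.5144, 0.0798, 0.1519]
ee_rot: [180.0, 0.0, -173.0]
contact_force: [0.3, -0.8, -0.2]
grip_width: 0.113
```

Run:
```python
from h import *
o=get_obs(); print(o['eef_pos'],o['ee_rot'],toolshift([.5147,-.030,.12],o['eef_pos'],o['ee_rot']))
```

```text
[0.51438583 0.07977354 0.15192754] [ 1.79992178e+02  2.51027305e-02 -1.72970640e+02] [  13.1 -109.    31.9]
```

Call:
arm_command:
  increments:
    - [[4, -33, 0], [0, 0, 0.06], 1]
    - [[8, -68, 0], [0, 0, 0.124], 1]
    - [[11, -95, 10], [0, 0, 0.124], 1]
    - [[13, -107, 25], [0, 0, 0.124], 1]
    - [[13, -109, 32], [0, 0, 0.124], 1]
    - [[13, -109, 32], [0, 0, 0.124], 1]
    - [[13, -109, 32], [0, 0, 0.124], 1]
    - [[13, -109, 32], [0, 0, 0.124], 1]

```text
t: 26.6
eef_pos: [0.5156, -0.0278, 0.12]
ee_rot: [180.0, 0.1, -179.8]
contact_force: [-0.5, 0.9, 0.9]
grip_width: 0.111
```

Run:
```python
from h import *
shot(12,('wrist','scene','side'))
```

```text
26.7 [ 0.5155 -0.0283  0.12  ] [ 1.7999e+02  4.0000e-02 -1.7983e+02] [ 0.46  0.05 -0.42] 0.115
```

View pics/wrist12.png

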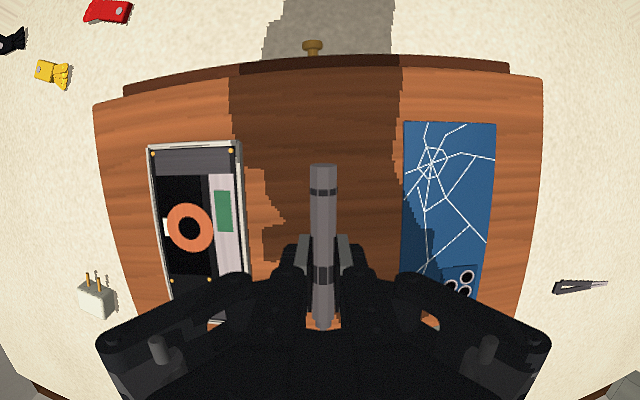

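View pics/scene12.png

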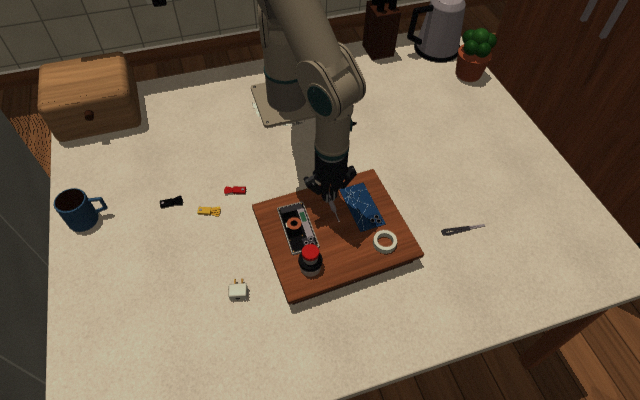

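Run:
```python
from h import *
m=camera_model('wrist'); p,e,r,d=load(12)
print('phone near corners',whc(m,[[148,147],[240,142]],.066,e,r).round(4).tolist())
print('phone inner edge',whc(m,[[240,142],[248,250]],.066,e,r).round(4).tolist())
print('glass near corners',whc(m,[[404,121],[497,125]],.061,e,r).round(4).tolist())
print('glass inner edge',whc(m,[[404,125],[402,250]],.061,e,r).round(4).tolist(),'outer',whc(m,[[497,128],[488,240]],.061,e,r).round(4).tolist())
z=e[2]-.0018+.010
print('driver butt/ring',whc(m,[[323,164],[323,192],[323,275]],z,e,r).round(4).tolist(),e)
a=rect(p,m,e,r,.42,.60,-.18,.12,.063,.0004); save('p12',a)
```

```text
phone near corners [[0.4685, -0.1533, 0.066], [0.4682, -0.0834, 0.066]]
phone inner edge [[0.4682, -0.0834, 0.066], [0.5436, -0.0825, 0.066]]
glass near corners [[0.4543, 0.0231, 0.061], [0.4522, 0.0945, 0.061]]
glass inner edge [[0.457, 0.0232, 0.061], [0.5456, 0.0277, 0.061]] outer [[0.4543, 0.0946, 0.061], [0.5401, 0.0988, 0.061]]
driver butt/ring [[0.4733, -0.0298, 0.1282], [0.4858, -0.0298, 0.1282], [0.5275, -0.0296, 0.1282]] [ 0.51562739 -0.02784697  0.12001675]
```

View pics/p12.png

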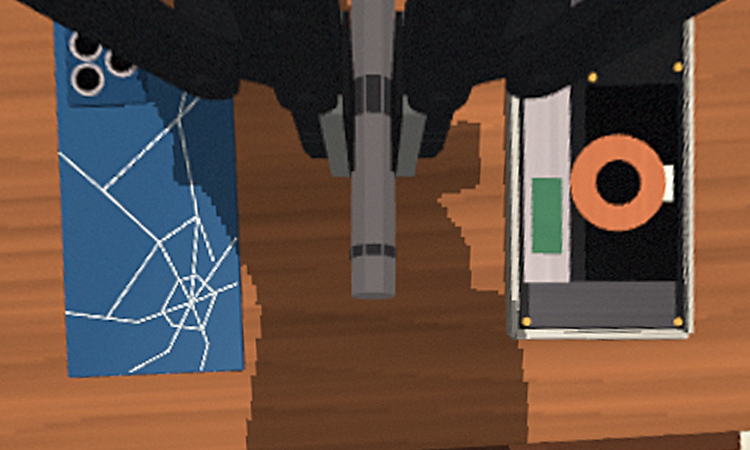

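Call:
arm_command:
  increments:
    - [[0.3, 0, 15], [0, 0, 0], 1]
    - [[0.5, 0, 33], [0, 0, 0], 1]
    - [[0.5, 0, 48], [0, 0, 0], 1]
    - [[0.5, 0, 55], [0, 0, 0], 1]
    - [[0.5, 0, 58], [0, 0, 0], 1]
    - [[0.5, 0, 58.5], [0, 0, 0], 1]
    - [[0.5, 0, 58.5], [0, 0, 0], 1]

```text
t: 27.62
eef_pos: [0.5151, -0.0288, 0.0615]
ee_rot: [180.0, 0.0, -179.9]
contact_force: [-0.2, -0.4, -0.6]
grip_width: 0.112
```

Call:
arm_command:
  increments:
    - [[0, 0, 0.7], [0, 0, 0], 1]
    - [[0, 0, 1.4], [0, 0, 0], 1]
    - [[0, 0, 1.8], [0, 0, 0], 1]
    - [[0, 0, 1.8], [0, 0, 0], 1]

```text
t: 28.12
eef_pos: [0.5149, -0.0289, 0.0598]
ee_rot: [-180.0, 0.0, -179.9]
contact_force: [-0.6, -0.5, 4.9]
grip_width: 0.113
```

Call:
arm_command:
  increments:
    - [[0, 0, 1.3], [0, 0, 0], 0.7]
    - [[0, 0, 1.3], [0, 0, 0], 0.5]
    - [[0, 0, 1.3], [0, 0, 0], 0.3]
    - [[0, 0, 1.3], [0, 0, 0], 0.3]
    - [[0, 0, 0], [0, 0, 0], 0.3]
    - [[0, 0, -15], [0, 0, 0], 0.3]
    - [[0, 0, -45], [0, 0, 0], 0.3]
    - [[0, 0, -80], [0, 0, 0], 0.3]
    - [[0, 0, -110], [0, 0, 0], 0.3]
    - [[0, 0, -130], [0, 0, 0], 0.3]

```text
t: 29.38
eef_pos: [0.5153, -0.0287, 0.1918]
ee_rot: [-180.0, 0.1, -179.9]
contact_force: [0.1, 0.3, 0.4]
grip_width: 0.352
```

Run:
```python
from h import *
shot(13)
m=camera_model('wrist'); p,e,r,d=load(13)
z=.066
a=rect(p,m,e,r,.44,.64,-.18,.12,.064,.0004); save('p13',a)
```

```text
29.375 [ 0.5153 -0.0287  0.1918] [-1.8000e+02  1.4000e-01 -1.7987e+02] [0.05 0.32 0.37] 0.352
```

View pics/p13.png

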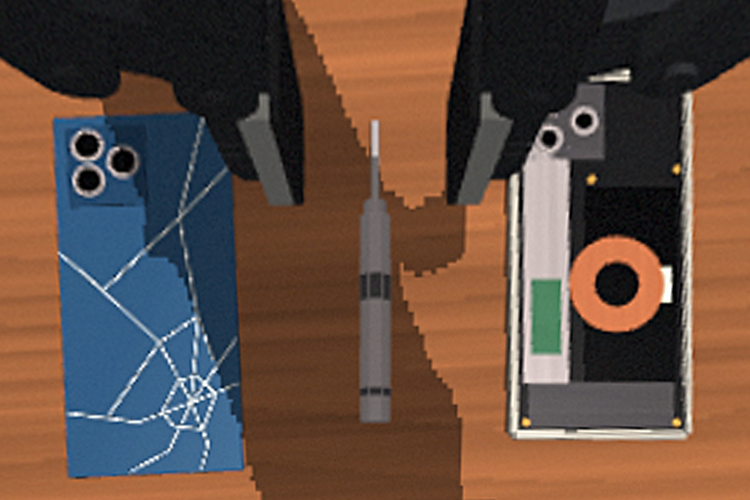

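Call:
arm_command:
  increments:
    - [[7, -15, 0], [0, 0, 0.1], 0.2]
    - [[22, -48, 0], [0, 0, 0.26], 0.1]
    - [[40, -86, 0], [0, 0, 0.43], 0]
    - [[58, -125, 0], [0, 0, 0.6], 0]
    - [[76, -164, 0], [0, 0, 0.77], 0]
    - [[94, -203, 5], [0, 0, 0.94], 0]
    - [[112, -242, 15], [0, 0, 1.11], 0]
    - [[128, -276, 30], [0, 0, 1.28], 0]
    - [[137, -296, 45], [0, 0, 1.45], 0]
    - [[139, -300, 60], [0, 0, 1.57], 0]

```text
t: 30.68
eef_pos: [0.3754, -0.3309, 0.1292]
ee_rot: [180.0, 0.1, 89.7]
contact_force: [0.2, 0.1, -0.1]
grip_width: 0.501
```

Call:
arm_command:
  increments:
    - [[0, 0, 0], [0, 0, 0], 0]
    - [[0, 0, 0], [0, 0, 0], 0]
    - [[0, 0, 0], [0, 0, 0], 0]

```text
t: 31.05
eef_pos: [0.3771, -0.3288, 0.13]
ee_rot: [179.9, 0.0, 90.3]
contact_force: [-0.0, -0.0, -0.5]
grip_width: 0.496
```

Run:
```python
from h import *
shot(14)
```

```text
31.05 [ 0.3771 -0.3288  0.13  ] [1.7993e+02 2.0000e-02 9.0280e+01] [-0.03 -0.01 -0.46] 0.496
```

View pics/wrist14.png

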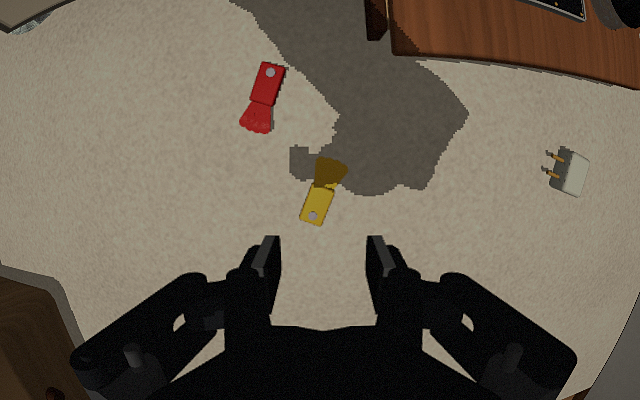

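Run:
```python
from h import *
m=camera_model('wrist'); p,e,r,d=load(14)
a=rect(p,m,e,r,.32,.44,-.36,-.24,.010,.0002); save('p14',a)
```

```text
(no output)
```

View pics/p14.png

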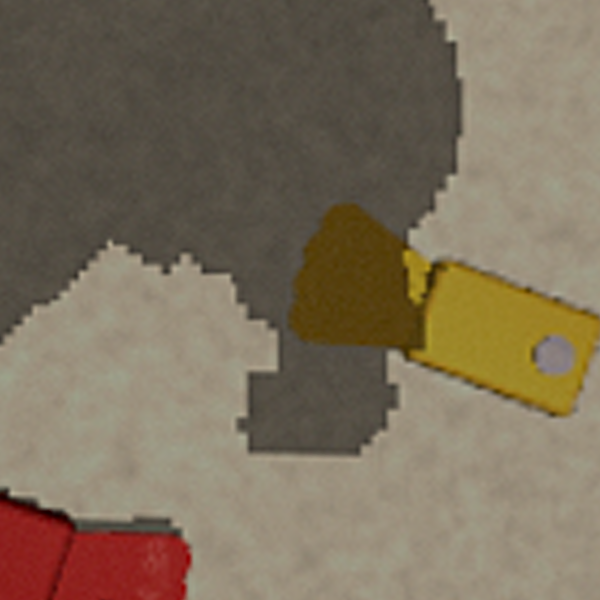

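Call:
arm_command:
  increments:
    - [[-6, -2, 10], [0, 0, 0.17], 0]
    - [[-13, -5, 30], [0, 0, 0.35], 0]
    - [[-13, -5, 60], [0, 0, 0.35], 0]
    - [[-13, -5, 80], [0, 0, 0.35], 0]
    - [[-13, -5, 90], [0, 0, 0.35], 0]
    - [[-13, -5, 90], [0, 0, 0.35], 0]
    - [[-13, -5, 90], [0, 0, 0.35], 0]

```text
t: 31.98
eef_pos: [0.372, -0.3425, 0.04]
ee_rot: [179.9, 0.0, 70.1]
contact_force: [0.5, 0.3, -0.5]
grip_width: 0.497
```

Run:
```python
from h import *
shot(15)
m=camera_model('wrist'); p,e,r,d=load(15)
a=rect(p,m,e,r,.32,.44,-.38,-.26,.010,.0002); save('p15',a)
cv2.imwrite('pics/c15.png',cv2.resize(p[140:340,200:440],None,fx=2.9,fy=2.9,interpolation=cv2.INTER_CUBIC))
```

```text
31.975 [ 0.372  -0.3425  0.04  ] [1.7992e+02 2.0000e-02 7.0120e+01] [ 0.52  0.28 -0.55] 0.497
```

View pics/c15.png

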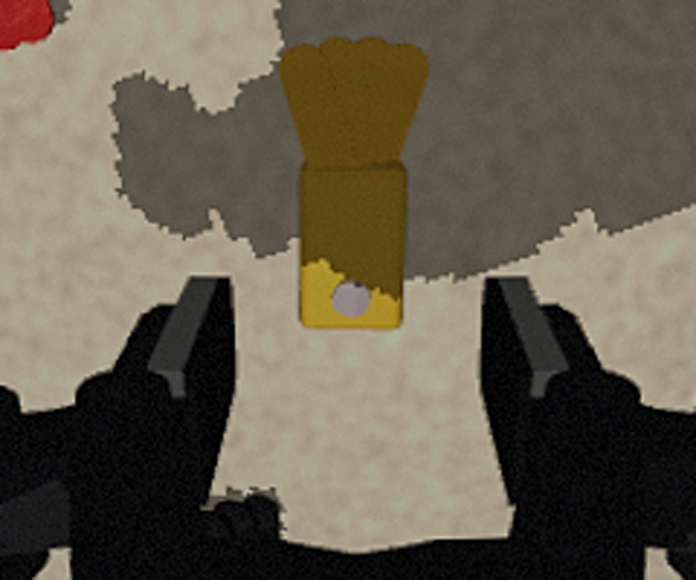

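View pics/p15.png

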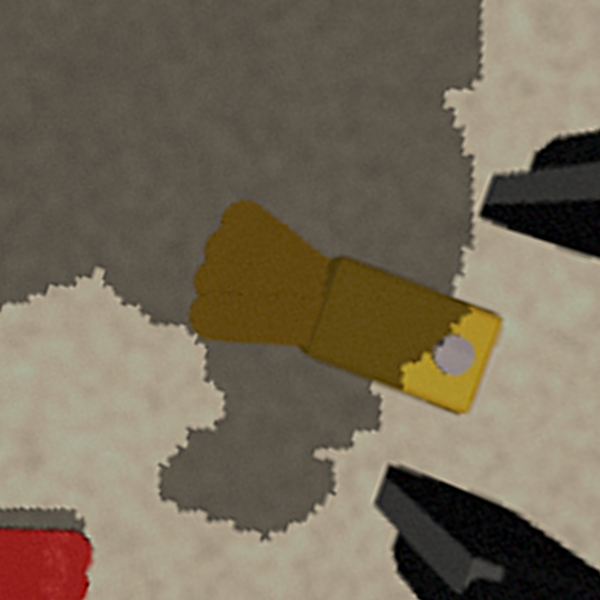

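Call:
arm_command:
  increments:
    - [[0, 0, 15], [0, 0, 0], 0]
    - [[0, 0, 30], [0, 0, 0], 0.1]
    - [[0, 0, 36], [0, 0, 0], 0.2]
    - [[0, 0, 37.5], [0, 0, 0], 0.2]
    - [[0, 0, 37.5], [0, 0, 0], 0.2]
    - [[0, 0, 37.5], [0, 0, 0], 1]
    - [[0, 0, 37.5], [0, 0, 0], 1]
    - [[0, 0, 37.5], [0, 0, 0], 1]
    - [[0, 0, 37.5], [0, 0, 0], 1]
    - [[0, 0, 37.5], [0, 0, 0], 1]

```text
t: 33.28
eef_pos: [0.3717, -0.3423, 0.0023]
ee_rot: [180.0, 0.0, 70.1]
contact_force: [-0.9, 0.6, 6.2]
grip_width: 0.235
```

Call:
arm_command:
  increments:
    - [[0, 0, -10], [0, 0, 0], 1]
    - [[0, 0, -40], [0, 0, 0], 1]
    - [[0, 0, -80], [0, 0, -0.1], 1]
    - [[15, 0, -120], [0, 0, -0.25], 1]
    - [[45, 1, -145], [0, 0, -0.42], 1]
    - [[80, 1, -150], [0, 0, -0.59], 1]
    - [[120, 2, -150], [0, 0, -0.76], 1]
    - [[160, 2, -150], [0, 0, -0.93], 1]
    - [[200, 3, -150], [0, 0, -1.1], 1]
    - [[240, 3, -150], [0, 0, -1.27], 1]

```text
t: 34.52
eef_pos: [0.4562, -0.1165, 0.1523]
ee_rot: [-180.0, 0.1, 143.2]
contact_force: [-0.2, -0.4, -0.0]
grip_width: 0.237
```

Run:
```python
from h import *
o=get_obs(); print(o['eef_pos'],o['ee_rot'],o['joint_pos'].round(1),toolshift([.524,.0615,.15],o['eef_pos'],o['ee_rot']))
```

```text
[ 0.45622548 -0.11645133  0.15233046] [-1.79989790e+02  5.02617995e-02  1.43188571e+02] [ 26.8  30.  -22.7 119.1  20.   34.5  43.4] [ 52.4 183.1   2.3]
```

Remaining turn: 1.96−1.27 = 0.69 rad.

Call:
arm_command:
  increments:
    - [[10, 35, 0], [0, 0, -0.17], 1]
    - [[20, 72, 0], [0, 0, -0.34], 1]
    - [[31, 110, 0], [0, 0, -0.51], 1]
    - [[42, 147, 0], [0, 0, -0.69], 1]
    - [[49, 172, 5], [0, 0, -0.69], 1]
    - [[52, 183, 20], [0, 0, -0.69], 1]
    - [[52, 183, 30], [0, 0, -0.69], 1]
    - [[52, 183, 30], [0, 0, -0.69], 1]
    - [[52, 183, 30], [0, 0, -0.69], 1]
    - [[52, 183, 30], [0, 0, -0.69], 1]

```text
t: 35.78
eef_pos: [0.525, 0.0592, 0.1222]
ee_rot: [-180.0, 0.0, -177.6]
contact_force: [-0.9, 0.7, -0.1]
grip_width: 0.235
```

Run:
```python
from h import *
shot(16,('wrist','side'))
m=camera_model('wrist'); p,e,r,d=load(16)
a=rect(p,m,e,r,.42,.60,-.06,.14,.061,.00035); save('p16',a)
```

```text
35.825 [0.5251 0.0593 0.1222] [-1.7999e+02  4.0000e-02 -1.7764e+02] [-0.03  0.67 -1.18] 0.234
```

View pics/wrist16.png

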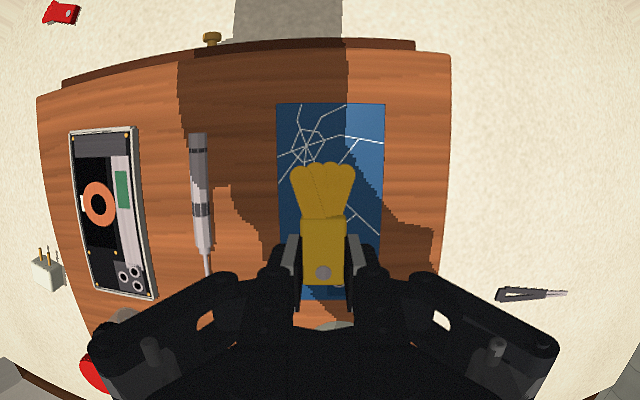

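View pics/p16.png

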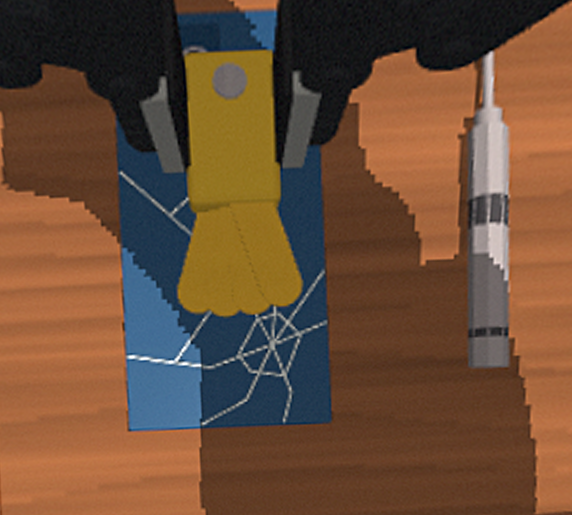

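Call:
arm_command:
  increments:
    - [[0, 1, 15], [0, 0, 0], 1]
    - [[0, 2.4, 33], [0, 0, 0], 1]
    - [[0, 2.4, 46], [0, 0, 0], 1]
    - [[0, 2.4, 53], [0, 0, 0], 1]
    - [[0, 2.4, 56], [0, 0, 0], 1]
    - [[0, 2.4, 56.5], [0, 0, 0], 1]
    - [[0, 2.4, 56.5], [0, 0, 0], 1]
    - [[0, 2.4, 56.5], [0, 0, 0], 1]

```text
t: 36.88
eef_pos: [0.525, 0.0623, 0.0657]
ee_rot: [180.0, 0.0, -177.6]
contact_force: [0.2, -0.2, -0.3]
grip_width: 0.233
```

Call:
arm_command:
  increments:
    - [[0, 0, 0.5], [0, 0, 0], 1]
    - [[0, 0, 1.0], [0, 0, 0], 1]
    - [[0, 0, 1.5], [0, 0, 0], 1]
    - [[0, 0, 1.9], [0, 0, 0], 1]
    - [[0, 0, 1.9], [0, 0, 0], 1]
    - [[0, 0, 1.9], [0, 0, 0], 1]

```text
t: 37.62
eef_pos: [0.5248, 0.0623, 0.0634]
ee_rot: [180.0, -0.0, -177.6]
contact_force: [-0.4, -0.2, 0.6]
grip_width: 0.238
```

Call:
arm_command:
  increments:
    - [[0, 0, 0.2], [0, 0, 0], 1]
    - [[0, 0, 0.3], [0, 0, 0], 1]
    - [[0, 0, 0.3], [0, 0, 0], 1]

```text
t: 38.0
eef_pos: [0.5248, 0.0623, 0.0633]
ee_rot: [-180.0, 0.0, -177.6]
contact_force: [-0.8, -0.5, 4.2]
grip_width: 0.229
```

Contact at about 4 N; back off that push and release.

Call:
arm_command:
  increments:
    - [[0, 0, 0], [0, 0, 0], 1]
    - [[0, 0, 0], [0, 0, 0], 0.5]
    - [[0, 0, 0], [0, 0, 0], 0.35]
    - [[0, 0, 0], [0, 0, 0], 0.2]
    - [[0, 0, 0], [0, 0, 0], 0.1]
    - [[0, 0, -3], [0, 0, 0], 0.1]
    - [[0, 0, -15], [0, 0, 0], 0.1]
    - [[0, 0, -45], [0, 0, 0], 0.1]
    - [[0, 0, -85], [0, 0, 0], 0.1]
    - [[0, 0, -120], [0, 0, 0], 0.1]

```text
t: 39.25
eef_pos: [0.5249, 0.0624, 0.1853]
ee_rot: [180.0, 0.1, -177.6]
contact_force: [0.2, -0.2, -0.1]
grip_width: 0.448
```

Call:
arm_command:
  increments:
    - [[20, 10, -10], [0, 0, 0], 0.1]
    - [[60, 40, -30], [0, 0, 0], 0.1]
    - [[80, 80, -60], [0, 0, 0], 0.1]
    - [[85, 120, -80], [0, 0, 0], 0.1]
    - [[85, 160, -90], [0, 0, 0], 0.1]
    - [[85, 200, -90], [0, 0, 0], 0.1]
    - [[85, 230, -90], [0, 0, 0], 0.1]
    - [[85, 230, -90], [0, 0, 0], 0.1]
    - [[85, 230, -90], [0, 0, 0], 0.1]

```text
t: 40.38
eef_pos: [0.43, 0.2876, 0.2733]
ee_rot: [-179.9, 0.0, -177.6]
contact_force: [0.4, 0.2, -0.8]
grip_width: 0.449
```

Run:
```python
from h import *
shot(17,('wrist','scene','side'))
p=load(17,'scene')[0]; q=load(17,'side')[0]
save('c17a',cv2.resize(p[165:305,240:435],None,fx=4,fy=4,interpolation=cv2.INTER_CUBIC))
save('c17b',cv2.resize(q[140:270,265:420],None,fx=4,fy=4,interpolation=cv2.INTER_CUBIC))
```

```text
40.475 [0.4304 0.2871 0.2733] [-1.7994e+02  1.0000e-02 -1.7768e+02] [0.55 0.03 0.31] 0.451
```

View pics/c17a.png

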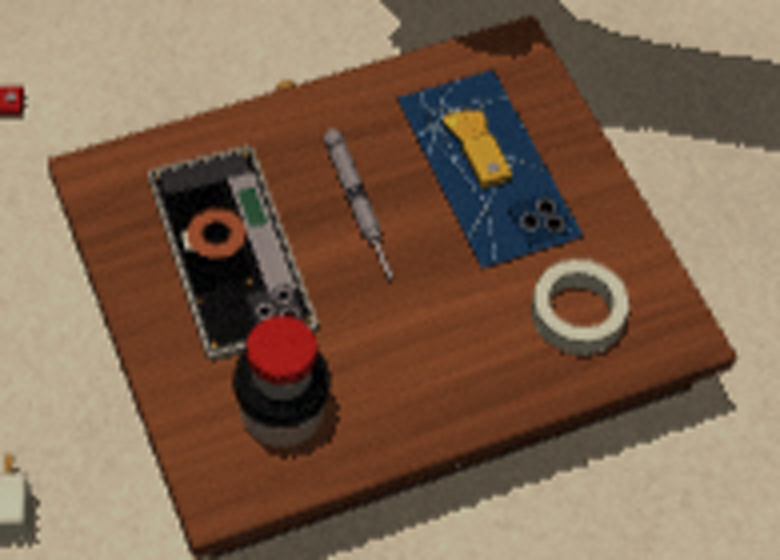

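View pics/c17b.png

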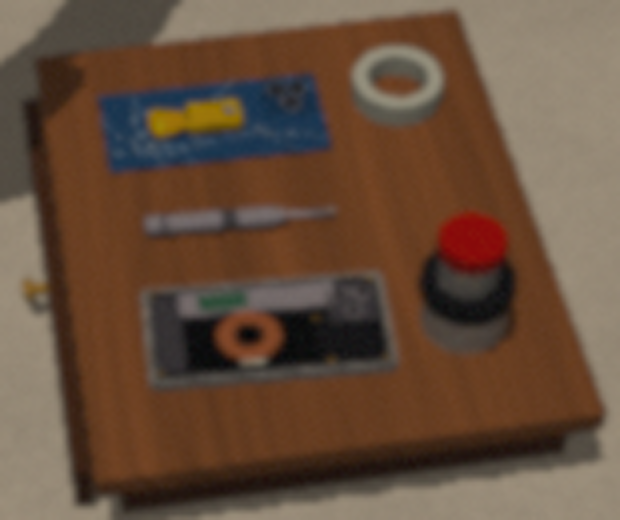

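View pics/wrist17.png

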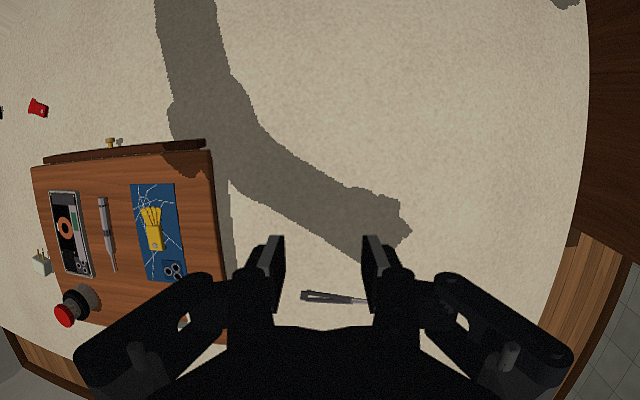

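Run:
```python
from h import *
for c in('scene','side'):
    m=camera_model(c); p,_,_,d=load(17,c); p0,_,_,_=load(2,c); W=cloud(c,d,m)
    h=cv2.cvtColor(p,cv2.COLOR_BGR2HSV)
    # blue mask centroid before/after (excl. picks): outer rect
    for nm,q in(('before',p0),('after',p)):
        hh=cv2.cvtColor(q,cv2.COLOR_BGR2HSV); k=((hh[...,0]>95)&(hh[...,0]<125)&(hh[...,1]>90)&(hh[...,2]>35)); k[:, :(330 if c=='scene' else 270)]=0; k[:160 if c=='side' else 170]=0;k[240:]=0
        v,u=np.nonzero(k); w=plane_hit(m,np.stack([u,v],1),.061)[:,:2].astype(np.float32); w=w[(abs(w[:,0]-.524)<.1)&(abs(w[:,1]-.062)<.06)]
        print(c,nm,'glass',cv2.minAreaRect(cv2.convexHull(w)))
    for z,nm,rad in((.134,'red',.02),(.100,'black',.028)):
        R=(abs(W[...,0]-.656)<.05)&(abs(W[...,1]+.121)<.05)&(abs(W[...,2]-z)<.006)
        if nm=='red': R&=((h[...,0]<5)|(h[...,0]>174))&(h[...,1]>150)
        else: R&=p.max(2)<50
        v,u=np.nonzero(R); w=plane_hit(m,np.stack([u,v],1),z)
        (cx,cy),rr=cv2.minEnclosingCircle(w[:,:2].astype(np.float32)); print(c,nm,(round(cx,4),round(cy,4)),round(rr,4),'ztop',np.median(W[R][:,2]).round(4))
    R=(h[...,0]>17)&(h[...,0]<32)&(h[...,1]>150)&(abs(W[...,1]-.06)<.05)&(W[...,2]>.06)&(W[...,2]<.09)
    v,u=np.nonzero(R); w=plane_hit(m,np.stack([u,v],1),.071)[:,:2]; print(c,'picks x',w[:,0].min(),w[:,0].max(),'y',w[:,1].min(),w[:,1].max(),'z',np.median(W[R][:,2]))
```

```text
scene before glass ((0.5223150253295898, 0.06321588903665543), (0.1452486366033554, 0.07034698128700256), 2.3968052864074707)
scene after glass ((0.522312581539154, 0.06327398121356964), (0.1452486515045166, 0.07046326994895935), 2.3968091011047363)
scene red (0.6568, -0.1221) 0.0221 ztop 0.1345
scene black (0.6582, -0.1231) 0.029 ztop 0.1005
scene picks x 0.48284256709940154 0.5441614239978737 y 0.04597547940975122 0.07239339913645104 z 0.07041339501113211
side before glass ((0.521303117275238, 0.06470433622598648), (0.14157645404338837, 0.06718934327363968), 2.287931203842163)
side after glass ((0.5210208296775818, 0.06469305604696274), (0.14101144671440125, 0.06718934327363968), 2.287930965423584)
side red (0.651, -0.1235) 0.0217 ztop 0.1348
side black (0.6521, -0.1258) 0.0283 ztop 0.1006
side picks x 0.47844913581935855 0.5375591879830857 y 0.04692507849024197 0.07350305007988622 z 0.07026766059271941
```

Run:
```python
from h import *
o=get_obs(); print(o['t'],o['contact_force'].round(1)); print(finish_job())
```

```text
40.525 [ 0.4  0.  -0.1]
the job is handed in; nothing more can be done
None
```

I laid the board out as asked, in the order asked, and handed the job in at 40.5 s with the arm clear of everything.

- **Wide jar:** it stands upright behind the phone's camera end, with a gap of about 15–16 mm. It is within about 2 mm of the phone's axis.
- **Small jar:** it is stacked on the wide jar's lid. The two cameras put it 1.7 mm and 2.5 mm off centre, which is within the calibration error. I let go with about 6 N measured at the tool.
- **Screwdriver:** it lies midway between the phone and the glass, level with their middles to about 1 mm. It is parallel to the phone to within about 1°, blade pointing away from the robot.
- **Yellow picks:** they lie flat on the cracked glass, fanned towards the robot so they stay clear of the camera ring. I set them down with about 4 N measured at the tool.

The last pictures show the glass has not moved (less than 0.3 mm in both cameras). The phone, tape, charger and tweezers looked untouched in the pictures, but I did not measure them.

**Checks that disagreed:** the cameras differ from each other by 2–5 mm in absolute position. By the scene and side cameras the picks may sit 2–4 mm to the right of the glass's centre, while the wrist camera showed them closer.

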